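# Set sown pots on saucers on the germination base and start it

## Task

Start the sown pots off in the warm: for every white pot on the bench, pull one saucer off the top of the spring dispenser, set it down centred on a round warming disc of its own on the black germination base, and stand the pot upright in it. Once all the pots are standing in their saucers on the discs, press the three keys of the base right down one at a time, from the largest to the smallest. Leave the spare saucers in the dispenser and do not disturb the other things on the bench.

Things in the scene. Friction and masses are not known exactly. Their poses are not given: they have to be found in the camera images.
- base: Germination base, fixed: black slab 150 (x) by 440 (y) by 12 mm, origin at the centre of its underside; its own y axis runs along the row of discs towards the grey key panel. The panel (140 by 95 mm) covers its +y end, centred at own y = 165 mm, top 32 mm above the bench; the white keys stand on it in a row along own x.
- disc0 (a point): Centre of the warming disc farthest from the key panel: flat bright metal disc, diameter 90 mm, flush with the slab's top (12 mm above the bench); own y = -160 mm on the base. The discs are 110 mm apart.
- disc1 (a point): Centre of the middle warming disc, own y = -50 mm on the base, as disc0.
- disc2 (a point): Centre of the warming disc next to the key panel, own y = 60 mm on the base (57 mm from its centre to the panel's side), as disc0.
- key_l (a joint): Travel of the largest key (diameter 31 mm), in the middle of the row: 0 up, 0.006 m fully down (4 N), springs back when let go.
- key_m (a joint): Travel of the middle-sized key (diameter 22 mm), at own x = -45 mm, on the robot's side: 0 up, 0.006 m fully down (4 N), springs back.
- key_s (a joint): Travel of the smallest key (diameter 14 mm), at own x = +43 mm, on the far side: 0 up, 0.006 m fully down (4 N), springs back.
- key_l_top (a point): Centre of the top face of the largest key.
- key_m_top (a point): Centre of the top face of the middle-sized key.
- key_s_top (a point): Centre of the top face of the smallest key.
- dispenser: Spring saucer dispenser, fixed: round steel foot of diameter 112 mm, origin at the centre of its underside; four guide rods (7 mm thick, tops 96 mm above the bench) stand at 40 mm from its axis, at 45, 135, 225 and 315 degrees from its own x, so fingers pass between them along its own x and y. A soft spring lift inside carries the stack of saucers and keeps the top one at about the same height.
- lift (a joint): Height of the dispenser's lift (m): about 0 with four saucers on it; it rises by about 0.015 for each one taken (52 N/m, so it gives way when pressed). The lift's plate, on which the lowest saucer stands, is 52 mm above the bench at 0.
- saucer1: Terracotta pot saucer, the top one of the four in the dispenser's stack: about 80 g, origin at the centre of its underside, z up. Round, 20 mm high: a foot of diameter 53 mm from 0 to 5 mm, above it the body of diameter 66 mm; the floor inside lies at 13 mm, the rim (3.5 mm thick, inner diameter 59 mm) reaches up to 20 mm. In the stack each foot nests in the rim below, so saucers follow at 15 mm and only the diameter-66 side from 5 to 20 mm shows.
- saucer2: Terracotta pot saucer, the second from the top of the four in the dispenser's stack: about 80 g, origin at the centre of its underside, z up. Round, 20 mm high: a foot of diameter 53 mm from 0 to 5 mm, above it the body of diameter 66 mm; the floor inside lies at 13 mm, the rim (3.5 mm thick, inner diameter 59 mm) reaches up to 20 mm. In the stack each foot nests in the rim below, so saucers follow at 15 mm and only the diameter-66 side from 5 to 20 mm shows.
- saucer3: Terracotta pot saucer, the third from the top of the four in the dispenser's stack: about 80 g, origin at the centre of its underside, z up. Round, 20 mm high: a foot of diameter 53 mm from 0 to 5 mm, above it the body of diameter 66 mm; the floor inside lies at 13 mm, the rim (3.5 mm thick, inner diameter 59 mm) reaches up to 20 mm. In the stack each foot nests in the rim below, so saucers follow at 15 mm and only the diameter-66 side from 5 to 20 mm shows.
- saucer4: Terracotta pot saucer, the lowest of the four in the dispenser's stack: about 80 g, origin at the centre of its underside, z up. Round, 20 mm high: a foot of diameter 53 mm from 0 to 5 mm, above it the body of diameter 66 mm; the floor inside lies at 13 mm, the rim (3.5 mm thick, inner diameter 59 mm) reaches up to 20 mm. In the stack each foot nests in the rim below, so saucers follow at 15 mm and only the diameter-66 side from 5 to 20 mm shows.
- pot1: White round low plant pot, about 120 g, 38 mm high, origin at the centre of its underside, z up: body of diameter 50 mm at the foot and 52 mm at 24 mm, above it a straight rim band of diameter 56 mm from 24 mm to the top; a brown pressed peat disc closes it near the top. Two or three of the pots are on the bench; an absent one reads None.
- pot2: White round low plant pot, about 120 g, 38 mm high, origin at the centre of its underside, z up: body of diameter 50 mm at the foot and 52 mm at 24 mm, above it a straight rim band of diameter 56 mm from 24 mm to the top; a brown pressed peat disc closes it near the top. Two or three of the pots are on the bench; an absent one reads None.
- pot3: White round low plant pot, about 120 g, 38 mm high, origin at the centre of its underside, z up: body of diameter 50 mm at the foot and 52 mm at 24 mm, above it a straight rim band of diameter 56 mm from 24 mm to the top; a brown pressed peat disc closes it near the top. Two or three of the pots are on the bench; an absent one reads None.
- bottle: Bystander: small amber bottle, diameter 38 mm, 88 mm high, origin at the centre of its underside.
- jar: Bystander: amber jar with white cap, diameter 64 mm, 110 mm high, at the robot's left.
- spoon: Bystander: wooden spoon, 240 mm long, lying at the robot's right.
- celltray: Bystander: black four-cell seed tray, 140 by 140 by 50 mm, at the robot's right.
- dibber: Bystander: wooden dibber, a round stick 14 mm thick and 125 mm long, lying between the robot and the pots.
Things that resemble listed ones, but are neither listed nor needed, are in the scene too. What is shaped like the saucer1 but purple or red is not meant.

How it is judged:
By the outcome, as a careful person would: the job done as asked, in the order asked, and still so for the second after the job is handed in, with the robot touching nothing.
Of pot1, pot2, pot3 only 2 to 3 are there at a start; the rules pass over those that are not, and their reading is None.
At some moment in a run one of pot1, pot2, pot3 may be knocked a few centimetres aside while the robot is not near it.
It also fails if it takes over 210 s, if anything falls off the work surface, if the arm or the gripper's body presses on something with over 40 N, if the wrist force passes 120 N, or if a joint passes its speed limit or range.

## Robot

A 6-joint arm with a two-finger parallel gripper is mounted at the origin on the work surface. World frame = base frame: x ahead of the robot, y to its left, z up, the work surface at z = 0. Lengths are in m, angles in rad, forces in N, time in s.
With the tool pointing down it reaches from about 0.35 to 0.85 m from the base axis. Payload 8.1 kg.
Tool frame: the origin (TCP) lies at the centre of the arm's flange, where the gripper is bolted on; the fingertips stand 186 mm ahead of it and the grasp point (between the pads) lies 167 mm ahead of it; z points along the fingers, y is the line along which they close (so a half turn about z gives the same grasp; the last joint's range is limited). The gripper opens to 93 mm and grips with 3 to 60 N. Pads are 15 mm wide; open, the fingers measure 128 mm over their backs; the gripper's body (75 mm by 188 mm) begins 65 mm behind the grasp point.
Start: joints at [1.157, 0.13, 1.488, -0, 1.523, -0.085], TCP at [0.194, 0.568, 0.405] pointing down, gripper open.
Joint ranges: [-2.96, 2.96], [-0.89, 2.26], [0.02, 2.5], [-1.34, 4.48], [0, 2.73], [-2.66, 2.66]. Speed limits (rad/s): [2.39, 2.39, 2.79, 3.14, 3.14, 3.14].

## Interface

Orientations are given as a rotation vector (axis times angle).
In Python, from plant import read_state, read_camera, camera_params, robot gives the robot as it stands.
- The arm moves only by the tool carry_out, never from a script. Its argument "targets" is a list of rows, each an object of numbers: "hand": the opening in per cent of the stroke, from 0 (shut) to 100 (fully open); "x", "y", "z": the shift along the tool's x, y, z in m; "ax", "ay", "az": the turn, a rotation vector about the tool's x, y, z in rad. In form: [{"hand": .., "x": .., "y": .., "z": .., "ax": .., "ay": .., "az": ..}, ...]. A call has 1 to 8 rows; each row is the pose to reach, as a shift and turn from the pose commanded when the call began, along the tool's axes at that moment; what a row does not reach only later rows make up. A row lasts 1/8 s, in which the tool goes at most 62.5 mm and 10.7 degrees, less where a joint would pass 70% of its speed; a pose out of reach is approached as far as the arm can. A call with a gripper value outside its range is refused whole. The fingers move at their own pace and stop on an object; "newtons" is the grip in N (left out, the last holds). Time passes only in rows, so rows that repeat a pose let the fingers close. It gives the time, the measured TCP pose, the force, the opening and the grip force at its end, in the units of the state.
- read_state(): the state, without advancing time (a new reading comes with each control period).
- read_camera(name): name is "side" or "top" or "wrist"; returns (picture, depth): 420x560x3 uint8, blue, green, red; 420x560 float32, m along the optical axis (not along the pixel's ray), 0 where there is no reading.
- camera_params(name): a dict with "fx", "fy", "cx", "cy" (pixels), "position" and "rotation" of the camera in the world. Camera axes: x right, y up, looking along -z (the intrinsics and any distortion apply to the point x, -y, -z); pixel columns grow to the right and rows downward; lengths in m; the calibration is good to about 2 mm. A picture is of the moment at which its call begins: read the wrist's pose just before it. camera_params takes no time and is no camera call; for the wrist camera it gives the pose at the moment of the call.
- robot.close_job(): hands the job in; it is judged then, once.
The state is a dict: "t": time; "q": joint angles; "dq": joint speeds; "joint_torque": joint torques, N m; "tool_pos": TCP position; "orientation": TCP orientation; "force": force on the tool from outside, world axes, zero at the start; "wrist_torque": the same for the moment, N m; "opening": finger opening in m; "gripper_force": force on a finger pad.
Only numpy, scipy, OpenCV 4.12 (cv2) and the standard library are available. Lean on these libraries where they do the work, as an engineer would, in place of code of your own. Each camera call takes 0.05 s, during which the arm holds its last target. There are 200 camera calls.

## Working session

There is one attempt and no reset: what is moved stays moved. The work goes in short steps, Python scripts to look and compute and a tool call to move; the robot and the scene stay as the last step left them, time stands still between calls to the robot, and variables do not carry over. Pictures are saved under pics/ and viewed, at most 14 in all, crops included, and the job is handed in when it is done.

Besides the shell and the picture viewer there is one more tool, called after "Request:" as name(argument=value, ...) on one line, values as JSON. carry_out: Moves the arm, as the interface text tells. Its arguments: {"type":"object","properties":{"targets":{"type":"array","items":{"type":"object","properties":{"hand":{"type":"number"},"x":{"type":"number"},"y":{"type":"number"},"z":{"type":"number"},"ax":{"type":"number"},"ay":{"type":"number"},"az":{"type":"number"}}}},"newtons":{"type":"number"}},"required":["targets"]}

```bash
ls; mkdir -p pics; python3 - <<'E'
from plant import *
import cv2,numpy as np
print(read_state())
for n in("top","side"):
    p,d=read_camera(n); cv2.imwrite(f"pics/{n}0.png",p); np.save(f"pics/{n}0.npy",d); print(n,camera_params(n))
print(camera_params("wrist"))
E
```

```text
pics
{'t': 0.0, 'q': array([ 1.15661233e+00,  1.31168999e-01,  1.48925014e+00,  1.47004389e-05,
        1.52296732e+00, -8.53981456e-02]), 'dq': array([-0.00041278, -0.00184944,  0.00085718,  0.00029557,  0.00029773,
        0.00112492]), 'joint_torque': array([-2.02860106e-04, -5.59889138e+01, -4.91727233e+01,  7.67085934e-02,
        3.63803166e-02, -1.70477392e-04]), 'tool_pos': array([0.19362492, 0.5676723 , 0.40369845]), 'orientation': array([-5.14058558e-01, -3.09878451e+00,  2.72415350e-03]), 'force': array([-0.68307646, -0.28572485, -0.03259906]), 'wrist_torque': array([-0.00917721,  0.01121315, -0.06984836]), 'gripper_force': 0.0, 'opening': 0.09296650040707767}
top {'fx': 415.8164419457142, 'fy': 415.8164419457142, 'cx': 284.04060517897807, 'cy': 207.4723859476086, 'position': array([ 0.34330375, -0.00926143,  1.44666452]), 'rotation': array([ 0.07878409, -0.05395271, -1.56913287])}
side {'fx': 508.82284399602105, 'fy': 508.82284399602105, 'cx': 278.8817633101626, 'cy': 217.34263520120473, 'position': array([-0.38088392, -0.95257673,  0.92350098]), 'rotation': array([ 0.96350118, -0.34906643, -0.6615797 ])}
{'fx': 344.50579155022825, 'fy': 344.50579155022825, 'cx': 282.08293486186096, 'cy': 203.2538369926375, 'position': array([0.12547678, 0.59061816, 0.38352189]), 'rotation': array([-0.22968613, -0.16228875,  1.23521089])}
```

View pics/top0.png

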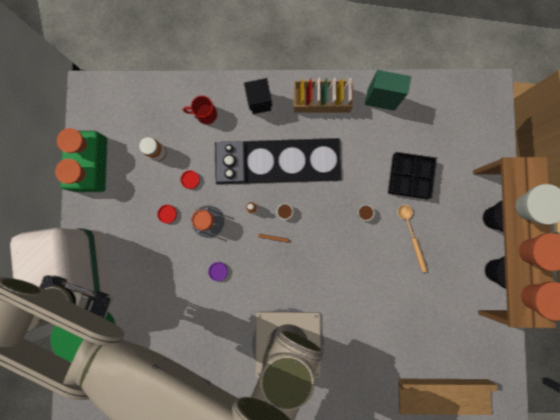

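View pics/side0.png

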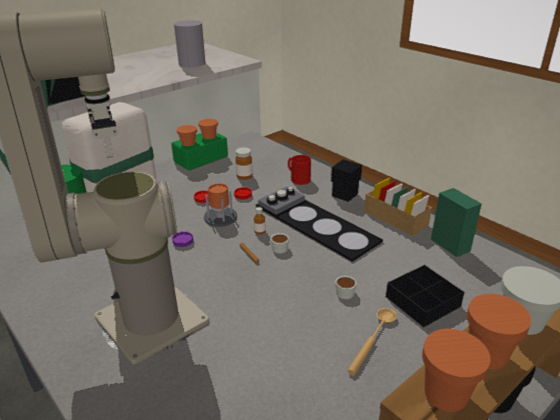

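Top view: white pots with brown peat at (285,212) and (366,213). The dispenser, with a terracotta stack, is at about (206,221), and the discs are at (261,161), (292,160) and (323,159) with the keys at about (229,160). The bottle is at (251,207) and the dibber at (274,238). Lookalikes are the red dishes at (190,180) and (167,214), the purple dish at (219,272), the red mug at (203,108) and the terracotta pots in the crate at (70,140) and (70,170). I choose the terracotta stack between the rods.

```bash
cat > h.py <<'E'
from plant import *
import cv2,numpy as np
from scipy.spatial.transform import Rotation as R
def ray(c,uv,z):
    uv=np.atleast_2d(uv).astype(float)
    d=np.c_[(uv[:,0]-c['cx'])/c['fx'],-(uv[:,1]-c['cy'])/c['fy'],-np.ones(len(uv))]@R.from_rotvec(c['rotation']).as_matrix().T
    p=np.array(c['position']); return p+d*((z-p[2])/d[:,2])[:,None]
def proj(c,P):
    q=(np.atleast_2d(P)-c['position'])@R.from_rotvec(c['rotation']).as_matrix()
    return np.c_[c['cx']-c['fx']*q[:,0]/q[:,2],c['cy']+c['fy']*q[:,1]/q[:,2]]
def blobs(mask,amin=20):
    out=[]
    for k in cv2.findContours(mask.astype(np.uint8),cv2.RETR_EXTERNAL,cv2.CHAIN_APPROX_NONE)[0]:
        a=cv2.contourArea(k)
        if a>=amin:
            m=cv2.moments(k); out.append((m['m10']/a,m['m01']/a,a,k))
    return out
def toolshift(p):  # world point -> shift in tool axes from commanded(~measured) pose
    s=read_state(); return R.from_rotvec(s['orientation']).inv().apply(np.array(p)-s['tool_pos'])
E
python3 - <<'E'
from h import *
im=cv2.imread('pics/top0.png'); c=camera_params('top'); d=np.load('pics/top0.npy')
hsv=cv2.cvtColor(im,cv2.COLOR_BGR2HSV); H,S,V=[hsv[...,i].astype(int) for i in range(3)]
def show(n,m,z,amin=20):
    for u,v,a,k in blobs(m,amin):
        x,y,w,h=cv2.boundingRect(k)
        if 60<u<500 and 130<v<290: print(n,np.round([u,v,a],1),(w,h),np.round(ray(c,[u,v],z)[0],4), 'depthz',round(c['position'][2]-d[int(v),int(u)],3))
show('white',(S<40)&(V>170),0.012)
show('brown',(H<18)&(S>70)&(V<170)&(V>30),0.036)
show('terra',(H<12)&(S>110)&(V>110),0.117)
cv2.imwrite('pics/c0.png',cv2.resize(im[130:290,150:390],None,fx=3.3,fy=3.3,interpolation=cv2.INTER_CUBIC))
E
```

```text
white [228.1 159.5  32. ] (7, 8) [0.6334 0.2098 0.012 ] depthz 0.027
white [260.1 160.9 391. ] (23, 23) [0.6286 0.0977 0.012 ] depthz -0.007
white [291.5 159.9 388. ] (24, 23) [ 0.6318 -0.0124  0.012 ] depthz -0.011
white [323.  158.8 387. ] (23, 23) [ 0.6353 -0.1222  0.012 ] depthz -0.004
white [146.8 145.  181.5] (16, 17) [0.6858 0.4979 0.012 ] depthz 0.072
brown [273.  237.6  89.5] (31, 8) [0.3603 0.0503 0.036 ] depthz 0.016
brown [202.2 219.6 374. ] (24, 22) [0.4212 0.2919 0.036 ] depthz 0.104
brown [365.6 212.4 131. ] (14, 14) [ 0.4461 -0.2635  0.036 ] depthz 0.036
brown [406.7 217.  192. ] (29, 68) [ 0.4303 -0.402   0.036 ] depthz 0.013
brown [284.6 211.2 128.5] (14, 14) [0.4501 0.0112 0.036 ] depthz 0.031
brown [166.5 213.6 294. ] (20, 20) [0.4419 0.4146 0.036 ] depthz 0.006
brown [251.  207.2  81.5] (11, 11) [0.4639 0.1259 0.036 ] depthz 0.08
brown [189.5 179.1 282. ] (20, 19) [0.5608 0.3384 0.036 ] depthz -0.005
brown [ 79.4 175.1  77.5] (22, 24) [0.5749 0.7202 0.036 ] depthz 0.126
brown [156.3 151.2  68.5] (17, 17) [0.6583 0.4555 0.036 ] depthz 0.061
brown [ 75.5 143.3 107. ] (30, 25) [0.6869 0.7388 0.036 ] depthz 0.116
terra [201.3 219.4 296. ] (20, 20) [0.4175 0.2775 0.117 ] depthz 0.102
terra [166.4 213.6 256. ] (19, 19) [0.4363 0.3908 0.117 ] depthz 0.006
terra [189.4 179.1 248. ] (19, 19) [0.5483 0.3187 0.117 ] depthz -0.005
terra [ 67.4 170.9 446.5] (26, 23) [0.5757 0.7184 0.117 ] depthz 0.129
terra [ 68.9 139.8 446. ] (25, 24) [0.6788 0.7184 0.117 ] depthz 0.116
```

View pics/c0.png

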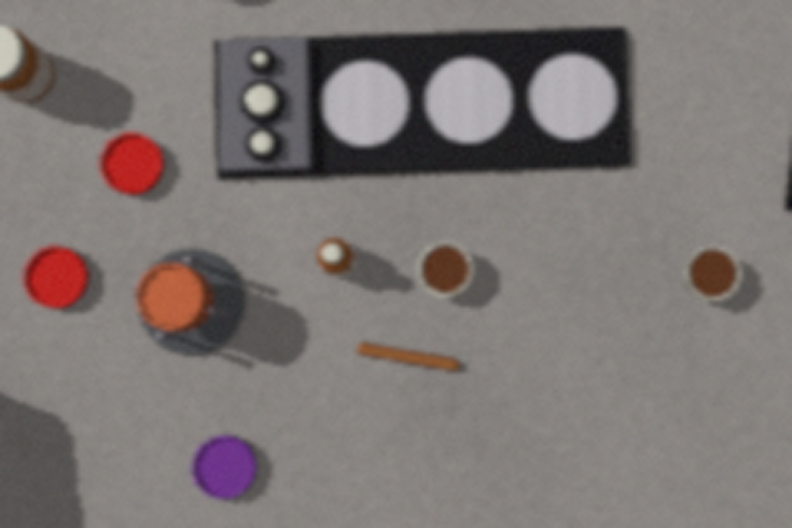

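Crop: only the terracotta stack at crop (173,297) stands between rods on the steel foot, so that choice holds; the red and purple dishes lie flat on the bench. The disc spacing measures 110 mm, as it should. Next I look at the stack from near.

```bash
python3 - <<'E'
from h import *
s=read_state(); print(R.from_rotvec(s['orientation']).as_matrix().round(3))
print(toolshift([0.36,0.26,0.42]))
c=camera_params('wrist');print((R.from_rotvec(s['orientation']).inv().apply(c['position']-s['tool_pos'])),(R.from_rotvec(s['orientation']).inv()*R.from_rotvec(c['rotation'])).as_matrix().round(3))
E
```

```text
[[-0.946  0.323 -0.001]
 [ 0.323  0.946 -0.002]
 [ 0.    -0.002 -1.   ]]
[-0.25680024 -0.23750405 -0.01583744]
[ 0.07191324 -0.00026507  0.02029127] [[ 0.001  0.965  0.261]
 [ 1.    -0.001 -0.   ]
 [-0.     0.261 -0.965]]
```

Request:
carry_out(targets=[{"hand": 100, "x": -0.307, "y": -0.199, "z": -0.036, "az": -0.329}, {"hand": 100, "x": -0.307, "y": -0.199, "z": -0.036, "az": -0.329}, {"hand": 100, "x": -0.307, "y": -0.199, "z": -0.036, "az": -0.329}, {"hand": 100, "x": -0.307, "y": -0.199, "z": -0.036, "az": -0.329}, {"hand": 100, "x": -0.307, "y": -0.199, "z": -0.036, "az": -0.329}, {"hand": 100, "x": -0.307, "y": -0.199, "z": -0.036, "az": -0.329}, {"hand": 100, "x": -0.307, "y": -0.199, "z": -0.036, "az": -0.329}, {"hand": 100, "x": -0.307, "y": -0.199, "z": -0.036, "az": -0.329}])

```text
schema error: expected keys hand, x, y, z, ax, ay, az
```

```bash
python3 - <<'E'
from h import *
s=read_state(); print(s['tool_pos'],s['force'],R.from_rotvec(s['orientation']).as_matrix().round(3))
im,d=read_camera('wrist'); c=camera_params('wrist'); cv2.imwrite('pics/w1.png',im)
hsv=cv2.cvtColor(im,cv2.COLOR_BGR2HSV); H,S,V=[hsv[...,i].astype(int) for i in range(3)]
for u,v,a,k in blobs((H<15)&(S>100)&(V>60),300):
    print(u,v,a,cv2.boundingRect(k),ray(c,[u,v],.117),cv2.minEnclosingCircle(k), d[int(v),int(u)])
t,_=read_camera('top'); cv2.imwrite('pics/top1.png',t)
E
```

```text
[0.19363684 0.56767891 0.40380283] [ 0.30568008 -0.58065619  0.14916709] [[-0.946  0.323 -0.001]
 [ 0.323  0.946 -0.002]
 [ 0.    -0.002 -1.   ]]
233.66983749504558 385.794292508918 1261.5 (212, 367, 49, 38) [[0.34636841 0.46718784 0.117     ]] ((236.5, 389.5), 26.239381790161133) 0.4476024
```

View pics/w1.png

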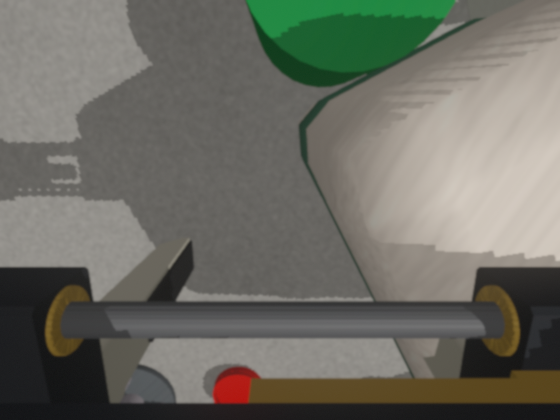

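The first move was refused because every key is needed. This wrist view shows only the bench below the start pose, with the gripper across rows 270 and down. The area under the grasp line should appear near row 200.

Request:
carry_out(targets=[{"hand": 100, "x": -0.307, "y": -0.199, "z": -0.036, "ax": 0, "ay": 0, "az": -0.329}, {"hand": 100, "x": -0.307, "y": -0.199, "z": -0.036, "ax": 0, "ay": 0, "az": -0.329}, {"hand": 100, "x": -0.307, "y": -0.199, "z": -0.036, "ax": 0, "ay": 0, "az": -0.329}, {"hand": 100, "x": -0.307, "y": -0.199, "z": -0.036, "ax": 0, "ay": 0, "az": -0.329}, {"hand": 100, "x": -0.307, "y": -0.199, "z": -0.036, "ax": 0, "ay": 0, "az": -0.329}, {"hand": 100, "x": -0.307, "y": -0.199, "z": -0.036, "ax": 0, "ay": 0, "az": -0.329}, {"hand": 100, "x": -0.307, "y": -0.199, "z": -0.036, "ax": 0, "ay": 0, "az": -0.329}, {"hand": 100, "x": -0.307, "y": -0.199, "z": -0.036, "ax": 0, "ay": 0, "az": -0.329}])

```text
t: 1.2
tool_pos: [0.4199, 0.2805, 0.4405]
orientation: [-0.001, -3.141, -0.0]
force: [-0.4, 0.3, -0.4]
opening: 0.0929
gripper_force: 0.0
```

```bash
python3 - <<'E'
from h import *
s=read_state(); print(s['t'],s['tool_pos'],s['force'],R.from_rotvec(s['orientation']).as_matrix().round(3))
im,d=read_camera('wrist'); c=camera_params('wrist'); cv2.imwrite('pics/w2.png',im)
hsv=cv2.cvtColor(im,cv2.COLOR_BGR2HSV); H,S,V=[hsv[...,i].astype(int) for i in range(3)]
for u,v,a,k in blobs((H<15)&(S>100)&(V>60),300):
    print(u,v,a,cv2.boundingRect(k),ray(c,[u,v],.117),cv2.minEnclosingCircle(k), d[int(v),int(u)])
t,_=read_camera('top'); cv2.imwrite('pics/top1.png',t)
E
```

```text
1.2 [0.41990139 0.28048109 0.44052319] [-0.4157369   0.34186291 -0.41910606] [[-1.     0.001 -0.001]
 [ 0.001  1.     0.   ]
 [ 0.001  0.    -1.   ]]
416.1142622277024 367.1471434443074 405.5 (403, 354, 28, 23) [[0.60640134 0.42118283 0.117     ]] ((416.2727355957031, 368.3636474609375), 14.839468955993652) 0.40702352
330.35336003560303 280.03711615487316 1872.5 (305, 256, 52, 47) [[0.50615205 0.32772083 0.117     ]] ((330.55694580078125, 281.197509765625), 25.81231689453125) 0.44905227
146.11763107851127 213.26161369193153 613.5 (127, 200, 34, 32) [[0.43876142 0.15594923 0.117     ]] ((143.6666717529297, 214.88888549804688), 17.11445426940918) 0.3718245
48.45390070921986 201.79693153857286 1151.5 (29, 183, 40, 39) [[0.42797117 0.06818728 0.117     ]] ((48.5, 201.5), 21.50591278076172) 0.39931142
398.2033221194281 191.04814970563498 2378.0 (370, 164, 58, 55) [[0.41756195 0.38565314 0.117     ]] ((398.23968505859375, 190.53253173828125), 28.764209747314453) 0.4173183
280.59285400965024 185.765562068828 4179.5 (244, 147, 74, 77) [[0.41281459 0.27945235 0.117     ]] ((280.68023681640625, 185.12208557128906), 38.12354278564453) 0.3175763
```

View pics/w2.png

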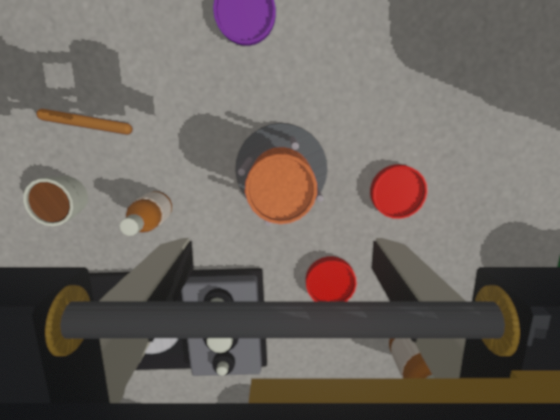

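The view shows the stack top at (281,185), two rod tops at (295,146) and (241,172), and the other two rods hidden. The rods give the dispenser's yaw.

```bash
python3 - <<'E'
from h import *
c=camera_params('wrist')
s=ray(c,[280.6,184.8],.117)[0]; r=ray(c,[[295,146],[241,172]],.096)
print(s,r,[np.hypot(*(a-s)[:2]) for a in r],[np.degrees(np.arctan2((a-s)[1],(a-s)[0])) for a in r])
im=cv2.imread('pics/w2.png');hsv=cv2.cvtColor(im,cv2.COLOR_BGR2HSV); H,S,V=[hsv[...,i].astype(int) for i in range(3)]
k=max((b for b in blobs((H<15)&(S>100)&(V>60),300)),key=lambda b:b[2])[3]
P=ray(c,k[:,0],.117); print(P.min(0),P.max(0))
E
```

```text
[0.41172176 0.27973356 0.117     ] [[0.37920976 0.29304992 0.096     ]
 [0.40383873 0.24197656 0.096     ]] [np.float64(0.03513340380641453), np.float64(0.038571142835068926)] [np.float64(157.72682208778681), np.float64(-101.79300550750757)]
[0.37803183 0.24670105 0.117     ] [0.44782862 0.31265426 0.117     ]
```

Request:
carry_out(targets=[{"hand": 100, "x": 0.0044, "y": -0.001, "z": 0.06, "ax": 0, "ay": 0, "az": 1.122}, {"hand": 100, "x": 0.0044, "y": -0.001, "z": 0.06, "ax": 0, "ay": 0, "az": 1.122}, {"hand": 100, "x": 0.0044, "y": -0.001, "z": 0.06, "ax": 0, "ay": 0, "az": 1.122}, {"hand": 100, "x": 0.0044, "y": -0.001, "z": 0.06, "ax": 0, "ay": 0, "az": 1.122}, {"hand": 100, "x": 0.0044, "y": -0.001, "z": 0.06, "ax": 0, "ay": 0, "az": 1.122}, {"hand": 100, "x": 0.0044, "y": -0.001, "z": 0.06, "ax": 0, "ay": 0, "az": 1.122}, {"hand": 100, "x": 0.0044, "y": -0.001, "z": 0.06, "ax": 0, "ay": 0, "az": 1.122}, {"hand": 100, "x": 0.0044, "y": -0.001, "z": 0.06, "ax": 0, "ay": 0, "az": 1.122}])

```text
t: 2.3
tool_pos: [0.4151, 0.2801, 0.3806]
orientation: [-1.663, -2.665, 0.0]
force: [-0.3, 0.0, 0.7]
opening: 0.0925
gripper_force: 0.0
```

```bash
cat >> h.py <<'E'
def near(z=.117,amin=2000,name=None):
    s=read_state(); im,d=read_camera('wrist'); c=camera_params('wrist')
    if name: cv2.imwrite(name,im)
    hsv=cv2.cvtColor(im,cv2.COLOR_BGR2HSV); H,S,V=[hsv[...,i].astype(int) for i in range(3)]
    Rt=R.from_rotvec(s['orientation'])
    print('t',s['t'],s['tool_pos'].round(4),Rt.as_matrix().round(3).tolist(),s['opening'])
    for u,v,a,k in blobs((H<15)&(S>100)&(V>60),amin):
        P=ray(c,k[:,0],z); Q=Rt.inv().apply(P-s['tool_pos'])
        mk=np.zeros(im.shape[:2],np.uint8); cv2.circle(mk,(int(u),int(v)),10,1,-1)
        D=np.median(d[mk>0]); n=R.from_rotvec(c['rotation']).apply([(u-c['cx'])/c['fx'],-(v-c['cy'])/c['fy'],-1])
        print(np.round([u,v,a],0),'world',ray(c,[u,v],z)[0].round(4),'tool ext',Q.min(0).round(4),Q.max(0).round(4),'depth pt',(c['position']+n*D).round(4))
E
python3 - <<'E'
from h import *
near(name='pics/w3.png')
E
```

```text
t 2.3 [0.4151 0.2801 0.3806] [[-0.439, 0.898, -0.0], [0.898, 0.439, -0.0], [0.0, -0.0, -1.0]] 0.09245808619396514
[ 438.  190. 3377.] world [0.5099 0.3438 0.117 ] tool ext [-0.0086  0.0883  0.2635] [0.0383 0.1385 0.2636] depth pt [0.5639 0.3434 0.0127]
[ 284.  207. 6344.] world [0.4152 0.2834 0.117 ] tool ext [-0.0334 -0.0308  0.2636] [0.0383 0.0339 0.2636] depth pt [0.4163 0.2812 0.1083]
[ 375.   62. 4262.] world [0.4255 0.3987 0.117 ] tool ext [0.0782 0.0376 0.2636] [0.125  0.0853 0.2636] depth pt [0.4433 0.4219 0.013 ]
```

Request:
carry_out(newtons=20, targets=[{"hand": 100, "x": 0, "y": 0.001, "z": 0.05, "ax": 0, "ay": 0, "az": 0}, {"hand": 100, "x": 0, "y": 0.001, "z": 0.07, "ax": 0, "ay": 0, "az": 0}, {"hand": 100, "x": 0, "y": 0.001, "z": 0.0905, "ax": 0, "ay": 0, "az": 0}, {"hand": 100, "x": 0, "y": 0.001, "z": 0.0905, "ax": 0, "ay": 0, "az": 0}, {"hand": 40, "x": 0, "y": 0.001, "z": 0.0905, "ax": 0, "ay": 0, "az": 0}, {"hand": 40, "x": 0, "y": 0.001, "z": 0.0905, "ax": 0, "ay": 0, "az": 0}, {"hand": 40, "x": 0, "y": 0.001, "z": 0.0905, "ax": 0, "ay": 0, "az": 0}, {"hand": 40, "x": 0, "y": 0.001, "z": 0.0905, "ax": 0, "ay": 0, "az": 0}])

```text
t: 3.35
tool_pos: [0.4167, 0.2799, 0.2907]
orientation: [1.671, 2.66, 0.001]
force: [0.1, -0.3, -0.5]
opening: 0.0658
gripper_force: 20.0
```

Request:
carry_out(targets=[{"hand": 40, "x": 0, "y": 0, "z": 0, "ax": 0, "ay": 0, "az": 0}, {"hand": 40, "x": 0, "y": 0, "z": 0, "ax": 0, "ay": 0, "az": 0}, {"hand": 40, "x": 0, "y": 0, "z": -0.01, "ax": 0, "ay": 0, "az": 0}, {"hand": 40, "x": 0, "y": 0, "z": -0.03, "ax": 0, "ay": 0, "az": 0}, {"hand": 40, "x": 0, "y": 0, "z": -0.07, "ax": 0, "ay": 0, "az": 0}, {"hand": 40, "x": 0, "y": 0, "z": -0.11, "ax": 0, "ay": 0, "az": 0}, {"hand": 40, "x": 0, "y": 0, "z": -0.11, "ax": 0, "ay": 0, "az": 0}])

```text
t: 4.22
tool_pos: [0.4174, 0.2803, 0.405]
orientation: [1.669, 2.657, 0.01]
force: [0.0, 0.4, -0.5]
opening: 0.0658
gripper_force: 20.0
```

```bash
python3 - <<'E'
from h import *
near(name='pics/w4.png')
p,_=read_camera('side'); cv2.imwrite('pics/s1.png',cv2.resize(p[140:300,160:400],None,fx=2.5,fy=2.5,interpolation=cv2.INTER_CUBIC))
E
```

```text
t 4.225 [0.4174 0.2803 0.405 ] [[-0.434, 0.901, 0.007], [0.901, 0.434, 0.003], [0.0, 0.007, -1.0]] 0.06581882906224987
[  281.   240. 14300.] world [0.4306 0.2527 0.117 ] tool ext [-0.0873 -0.0578  0.2875] [0.037  0.0545 0.2884] depth pt [0.4133 0.2883 0.2193]
[ 423.  184. 2916.] world [0.5108 0.3433 0.117 ] tool ext [-0.008   0.0845  0.2886] [0.0394 0.1346 0.289 ] depth pt [0.5612 0.3427 0.01  ]
[ 363.   65. 3642.] world [0.4251 0.399  0.117 ] tool ext [0.0798 0.0321 0.2882] [0.1268 0.0805 0.2886] depth pt [0.4409 0.4209 0.0099]
```

View pics/s1.png

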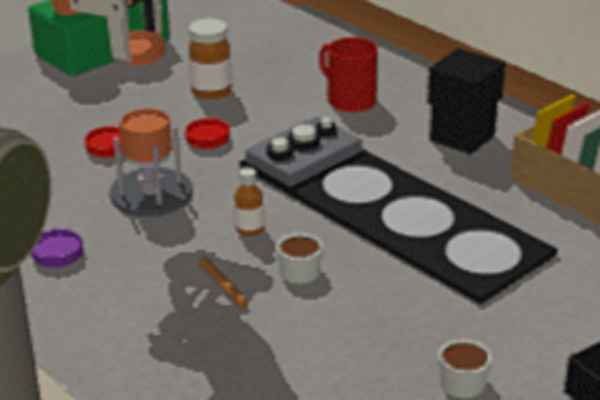

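The side crop shows one saucer held at (142,45) and three left in the dispenser at (147,135). Two pots are on the bench, at (300,258) and (465,370). I check how the held saucer sits between the fingers, and look for a third pot now that the arm has moved.

```bash
python3 - <<'E'
from h import *
z=read_state()['tool_pos'][2]-.173
near(z=z,amin=5000)
im=cv2.imread('pics/top1.png'); c=camera_params('top')
hsv=cv2.cvtColor(im,cv2.COLOR_BGR2HSV); H,S,V=[hsv[...,i].astype(int) for i in range(3)]
for u,v,a,k in blobs((H<18)&(S>70)&(V<170)&(V>30),60): print(np.round([u,v,a]),cv2.boundingRect(k),ray(c,[u,v],.038)[0].round(4))
pt=camera_params('top')
E
```

```text
t 4.325 [0.4165 0.2798 0.4005] [[-0.434, 0.901, 0.001], [0.901, 0.434, 0.0], [0.0, 0.001, -1.0]] 0.06571429965833266
[  282.   240. 14268.] world [0.4103 0.2915 0.2275] tool ext [-0.0191 -0.0327  0.173 ] [0.052  0.0315 0.173 ] depth pt [0.4122 0.2876 0.2164]
[ 445.  396. 3187.] (399, 379, 99, 36) [-0.1547 -0.5127  0.038 ]
[273. 238.  94.] (258, 234, 31, 9) [0.36   0.0493 0.038 ]
[366. 212. 131.] (359, 206, 14, 14) [ 0.446  -0.2628  0.038 ]
[285. 211. 126.] (278, 205, 14, 13) [0.4501 0.0114 0.038 ]
[251. 207.  80.] (246, 202, 11, 11) [0.4639 0.1258 0.038 ]
[190. 179. 284.] (180, 170, 20, 19) [0.5605 0.3377 0.038 ]
[ 80. 175.  72.] (67, 161, 18, 23) [0.5754 0.7171 0.038 ]
[156. 151.  68.] (145, 141, 17, 17) [0.658  0.4543 0.038 ]
[ 81. 145.  76.] (68, 129, 18, 24) [0.6806 0.7191 0.038 ]
[202. 109. 587.] (182, 95, 35, 30) [0.8059 0.299  0.038 ]
[315. 101. 666.] (293, 78, 60, 35) [ 0.8333 -0.095   0.038 ]
[  528.   199. 10170.] (473, 69, 87, 259) [ 0.4919 -0.8094  0.038 ]
```

Only the two pots are there, so I use disc0 and disc1, away from the panel. Carrying saucer 1 to disc0.

Request:
carry_out(targets=[{"hand": 40, "x": -0.055, "y": 0.003, "z": 0, "ax": 0, "ay": 0, "az": 0.05}, {"hand": 40, "x": -0.11, "y": 0.006, "z": 0, "ax": 0, "ay": 0, "az": 0.11}, {"hand": 40, "x": -0.17, "y": 0.009, "z": 0, "ax": 0, "ay": 0, "az": 0.17}, {"hand": 40, "x": -0.23, "y": 0.012, "z": 0, "ax": 0, "ay": 0, "az": 0.23}, {"hand": 40, "x": -0.29, "y": 0.015, "z": 0, "ax": 0, "ay": 0, "az": 0.29}, {"hand": 40, "x": -0.35, "y": 0.018, "z": 0, "ax": 0, "ay": 0, "az": 0.35}, {"hand": 40, "x": -0.405, "y": 0.0205, "z": 0, "ax": 0, "ay": 0, "az": 0.418}, {"hand": 40, "x": -0.4572, "y": 0.0227, "z": 0, "ax": 0, "ay": 0, "az": 0.418}])

```text
t: 5.38
tool_pos: [0.6356, -0.124, 0.3978]
orientation: [-2.186, -2.252, 0.003]
force: [0.8, -0.0, -0.2]
opening: 0.0661
gripper_force: 20.0
```

Request:
carry_out(targets=[{"hand": 40, "x": 0, "y": 0, "z": 0.05, "ax": 0, "ay": 0, "az": 0}, {"hand": 40, "x": 0, "y": 0, "z": 0.08, "ax": 0, "ay": 0, "az": 0}, {"hand": 40, "x": 0, "y": 0, "z": 0.1, "ax": 0, "ay": 0, "az": 0}, {"hand": 40, "x": 0, "y": 0, "z": 0.1, "ax": 0, "ay": 0, "az": 0}])

```text
t: 5.88
tool_pos: [0.6345, -0.1218, 0.2974]
orientation: [-2.184, -2.253, 0.004]
force: [-0.2, 0.2, -0.3]
opening: 0.0659
gripper_force: 20.0
```

```bash
python3 - <<'E'
from h import *
z=read_state()['tool_pos'][2]-.173
near(z=z,amin=5000,name='pics/w5.png')
E
```

```text
t 5.875 [ 0.6345 -0.1218  0.2974] [[-0.031, 1.0, -0.005], [1.0, 0.031, 0.001], [0.001, -0.005, -1.0]] 0.06590757598891174
[  282.   252. 11844.] world [ 0.6349 -0.1163  0.1244] tool ext [-0.0214 -0.0318  0.1728] [0.0342 0.0343 0.1732] depth pt [ 0.635  -0.1197  0.1165]
```

View pics/w5.png

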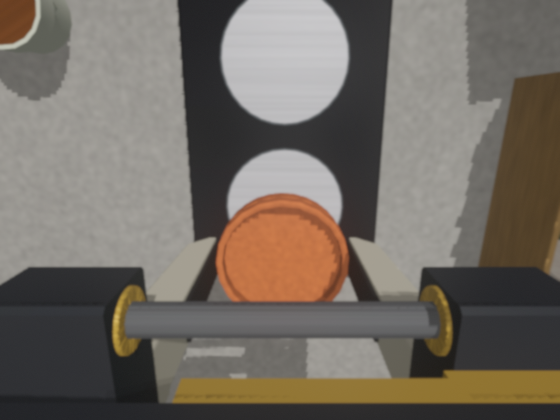

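View: the held saucer is level at (282,252), with disc0 behind it (top edge at row 150) and disc1 at (285,58).

```bash
python3 - <<'E'
from h import *
im=cv2.imread('pics/w5.png'); c=camera_params('wrist')
hsv=cv2.cvtColor(im,cv2.COLOR_BGR2HSV); S,V=hsv[...,1].astype(int),hsv[...,2].astype(int)
m=((S<40)&(V>150)); m[:,:195]=0; m[:,372:]=0
for u,v,a,k in blobs(m,1000):
    P=ray(c,k[:,0],.012)
    print(np.round([u,v,a]),cv2.boundingRect(k),P.min(0).round(4),P.max(0).round(4))
    q=k[:,0]; 
    if v<150: print('disc1',ray(c,[u,v],.012))
    else:
        q=q[(q[:,1]<215)]; P=ray(c,q,.012)[:,:2]
        print('disc0 circle fit',np.linalg.lstsq(np.c_[2*P,np.ones(len(P))],(P**2).sum(1),rcond=None)[0])
        from scipy.optimize import least_squares
        print(least_squares(lambda o:np.hypot(*(P-o).T)-.045,[.635,-.122],loss='soft_l1',f_scale=.001).x)
E
```

```text
[ 340.  358. 2319.] (308, 339, 64, 39) [ 0.6623 -0.2887  0.012 ] [ 0.7229 -0.2469  0.012 ]
disc0 circle fit [0. 0. 0.]
[ 0.635 -0.122]
[ 285.  180. 4390.] (228, 150, 113, 73) [ 0.5914 -0.1365  0.012 ] [ 0.682  -0.0794  0.012 ]
disc0 circle fit [ 0.63619246 -0.11450469 -0.41661434]
[ 0.63673365 -0.12525395]
[  285.    58. 12688.] (222, 0, 126, 124) [ 0.5881 -0.0593  0.012 ] [0.6786 0.0246 0.012 ]
disc1 [[ 0.63324684 -0.01345839  0.012     ]]
```

Disc0 and the saucer agree within 1 mm in the wrist frame. Lowering.

Request:
carry_out(targets=[{"hand": 40, "x": 0, "y": 0.0005, "z": 0.04, "ax": 0, "ay": 0, "az": 0}, {"hand": 40, "x": 0, "y": 0.0005, "z": 0.07, "ax": 0, "ay": 0, "az": 0}, {"hand": 40, "x": 0, "y": 0.0005, "z": 0.085, "ax": 0, "ay": 0, "az": 0}, {"hand": 40, "x": 0, "y": 0.0005, "z": 0.09, "ax": 0, "ay": 0, "az": 0}, {"hand": 40, "x": 0, "y": 0.0005, "z": 0.09, "ax": 0, "ay": 0, "az": 0}, {"hand": 40, "x": 0, "y": 0.0005, "z": 0.09, "ax": 0, "ay": 0, "az": 0}])

```text
t: 6.68
tool_pos: [0.6367, -0.1224, 0.212]
orientation: [2.185, 2.254, 0.002]
force: [0.1, 0.6, -1.6]
opening: 0.0658
gripper_force: 20.0
```

Request:
carry_out(targets=[{"hand": 40, "x": 0, "y": -0.001, "z": 0.002, "ax": 0, "ay": 0, "az": 0}, {"hand": 40, "x": 0, "y": -0.001, "z": 0.004, "ax": 0, "ay": 0, "az": 0}, {"hand": 40, "x": 0, "y": -0.001, "z": 0.0055, "ax": 0, "ay": 0, "az": 0}, {"hand": 40, "x": 0, "y": -0.001, "z": 0.0055, "ax": 0, "ay": 0, "az": 0}, {"hand": 40, "x": 0, "y": -0.001, "z": 0.0055, "ax": 0, "ay": 0, "az": 0}])

```text
t: 7.3
tool_pos: [0.6353, -0.1224, 0.2076]
orientation: [2.186, 2.255, 0.0]
force: [-9.1, 1.6, 19.3]
opening: 0.0659
gripper_force: 20.0
```

Request:
carry_out(targets=[{"hand": 40, "x": 0, "y": 0, "z": -0.0017, "ax": 0, "ay": 0, "az": 0}, {"hand": 40, "x": 0, "y": 0, "z": -0.0017, "ax": 0, "ay": 0, "az": 0}, {"hand": 80, "x": 0, "y": 0, "z": -0.0017, "ax": 0, "ay": 0, "az": 0}, {"hand": 100, "x": 0, "y": 0, "z": -0.0017, "ax": 0, "ay": 0, "az": 0}, {"hand": 100, "x": 0, "y": 0, "z": -0.0017, "ax": 0, "ay": 0, "az": 0}, {"hand": 100, "x": 0, "y": 0, "z": -0.04, "ax": 0, "ay": 0, "az": 0}, {"hand": 100, "x": 0, "y": 0, "z": -0.1, "ax": 0, "ay": 0, "az": 0}, {"hand": 100, "x": 0, "y": 0, "z": -0.16, "ax": 0, "ay": 0, "az": 0}])

```text
t: 8.3
tool_pos: [0.6346, -0.1221, 0.3657]
orientation: [-2.186, -2.255, 0.001]
force: [0.9, 0.0, 0.7]
opening: 0.0927
gripper_force: 0.0
```

Request:
carry_out(targets=[{"hand": 100, "x": 0, "y": 0, "z": -0.03, "ax": 0, "ay": 0, "az": 0}, {"hand": 100, "x": 0, "y": 0, "z": -0.03, "ax": 0, "ay": 0, "az": 0}, {"hand": 100, "x": 0, "y": 0, "z": -0.03, "ax": 0, "ay": 0, "az": 0}])

```text
t: 8.68
tool_pos: [0.6346, -0.1221, 0.393]
orientation: [-2.185, -2.254, 0.002]
force: [-0.1, 0.0, 0.6]
opening: 0.0929
gripper_force: 0.0
```

```bash
cat >> h.py <<'E'
def ringfit(P,r):
    from scipy.optimize import least_squares
    P=P[:,:2]; o=least_squares(lambda o:np.hypot(*(P-o).T)-r,P.mean(0),loss='soft_l1',f_scale=.001); 
    return o.x.round(4), np.abs(o.fun).mean().round(5)
def discs(name):  # wrist view: discs vs saucers
    s=read_state(); im,d=read_camera('wrist'); c=camera_params('wrist'); cv2.imwrite(name,im)
    hsv=cv2.cvtColor(im,cv2.COLOR_BGR2HSV); H,S,V=[hsv[...,i].astype(int) for i in range(3)]
    print('t',s['t'],s['tool_pos'].round(4),R.from_rotvec(s['orientation']).as_matrix()[:2,:2].round(3).tolist())
    for u,v,a,k in blobs((S<40)&(V>130),1500):
        q=k[:,0]; q=q[(q[:,1]>2)&(q[:,1]<262)]
        if len(q)>20: print('disc',np.round([u,v,a]),ringfit(ray(c,cv2.convexHull(q)[:,0],.012),.045))
    for u,v,a,k in blobs((H<18)&(S>100)&(V>60),1200):
        print('terra/brown',np.round([u,v,a]),'z.032',ray(c,[u,v],.032)[0].round(4),ringfit(ray(c,k[:,0],.032),.033))
E
python3 - <<'E'
from h import *
discs('pics/w6.png')
E
```

```text
t 8.675 [ 0.6346 -0.1221  0.393 ] [[-0.031, 1.0], [1.0, 0.031]]
disc [ 283.  179. 5258.] (array([ 0.6338, -0.1227]), np.float64(0.00048))
disc [ 283.   70. 7030.] (array([ 0.6303, -0.0134]), np.float64(0.00028))
disc [ 539.   46. 3054.] (array([0.8857, 0.0131]), np.float64(0.0063))
disc [  185.   156. 83543.] (array([ 0.7132, -0.0413]), np.float64(0.18268))
terra/brown [ 283.  184. 3067.] z.032 [ 0.6345 -0.1218  0.032 ] (array([ 0.6345, -0.1226]), np.float64(0.0012))
terra/brown [ 476.  170. 9146.] z.032 [ 0.825  -0.1012  0.032 ] (array([ 0.8358, -0.1112]), np.float64(0.03532))
terra/brown [  80.   32. 2324.] z.032 [0.4467 0.0122 0.032 ] (array([0.4514, 0.0028]), np.float64(0.00843))
```

View pics/w6.png

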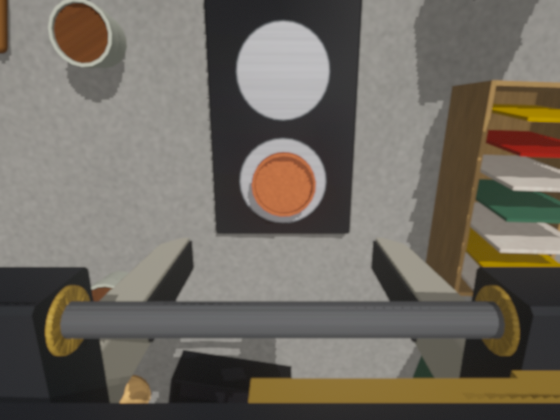

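Saucer 1 at (283,184) is concentric with disc0 at (283,179), offset under 1 mm. Next is the right-hand pot.

Request:
carry_out(targets=[{"hand": 100, "x": -0.135, "y": -0.193, "z": 0, "ax": 0, "ay": 0, "az": 0}, {"hand": 100, "x": -0.135, "y": -0.193, "z": 0, "ax": 0, "ay": 0, "az": 0}, {"hand": 100, "x": -0.135, "y": -0.193, "z": 0, "ax": 0, "ay": 0, "az": 0}, {"hand": 100, "x": -0.135, "y": -0.193, "z": 0.03, "ax": 0, "ay": 0, "az": 0}, {"hand": 100, "x": -0.135, "y": -0.193, "z": 0.06, "ax": 0, "ay": 0, "az": 0}, {"hand": 100, "x": -0.135, "y": -0.193, "z": 0.08, "ax": 0, "ay": 0, "az": 0}, {"hand": 100, "x": -0.135, "y": -0.193, "z": 0.08, "ax": 0, "ay": 0, "az": 0}, {"hand": 100, "x": -0.135, "y": -0.193, "z": 0.08, "ax": 0, "ay": 0, "az": 0}])

```text
t: 9.72
tool_pos: [0.4462, -0.263, 0.3146]
orientation: [-2.186, -2.255, 0.0]
force: [0.5, -0.2, 0.3]
opening: 0.0929
gripper_force: 0.0
```

```bash
cat >> h.py <<'E'
def pots(name):
    s=read_state(); im,d=read_camera('wrist'); c=camera_params('wrist'); cv2.imwrite(name,im)
    hsv=cv2.cvtColor(im,cv2.COLOR_BGR2HSV); H,S,V=[hsv[...,i].astype(int) for i in range(3)]
    Rt=R.from_rotvec(s['orientation']); print('t',s['t'],s['tool_pos'].round(4),Rt.as_matrix()[:2,:2].round(3).tolist())
    for u,v,a,k in blobs((H<18)&(S>70)&(V>20)&(V<190),1200):
        p=ray(c,[u,v],.036)[0]; P=ray(c,k[:,0],.036); print('brown',np.round([u,v,a]),'at',p.round(4),'ext',np.ptp(P,axis=0).round(4),'shift',(Rt.inv().apply(p-s['tool_pos'])).round(4))
E
python3 - <<'E'
from h import *
pots('pics/w7.png')
E
```

```text
t 9.725 [ 0.4462 -0.263   0.3146] [[-0.031, 1.0], [1.0, 0.031]]
brown [ 219.  359. 2646.] at [ 0.3954 -0.4058  0.036 ] ext [0.1634 0.057  0.    ] shift [-0.1412 -0.0551  0.2785]
brown [ 282.  207. 2842.] at [ 0.4464 -0.2645  0.036 ] ext [0.048  0.0474 0.    ] shift [-0.0016  0.0004  0.2786]
brown [ 533.   34. 3574.] at [ 0.6152 -0.1352  0.036 ] ext [0.0453 0.0449 0.    ] shift [0.1223 0.173  0.2785]
```

Request:
carry_out(newtons=20, targets=[{"hand": 100, "x": -0.001, "y": 0, "z": 0.05, "ax": 0, "ay": 0, "az": 0}, {"hand": 100, "x": -0.001, "y": 0, "z": 0.09, "ax": 0, "ay": 0, "az": 0}, {"hand": 100, "x": -0.001, "y": 0, "z": 0.106, "ax": 0, "ay": 0, "az": 0}, {"hand": 100, "x": -0.001, "y": 0, "z": 0.106, "ax": 0, "ay": 0, "az": 0}, {"hand": 30, "x": -0.001, "y": 0, "z": 0.106, "ax": 0, "ay": 0, "az": 0}, {"hand": 30, "x": -0.001, "y": 0, "z": 0.106, "ax": 0, "ay": 0, "az": 0}, {"hand": 30, "x": -0.001, "y": 0, "z": 0.106, "ax": 0, "ay": 0, "az": 0}, {"hand": 30, "x": -0.001, "y": 0, "z": 0.106, "ax": 0, "ay": 0, "az": 0}])

```text
t: 10.78
tool_pos: [0.4464, -0.2642, 0.2092]
orientation: [2.186, 2.255, 0.0]
force: [0.2, -0.1, 0.4]
opening: 0.0578
gripper_force: 0.0
```

Request:
carry_out(targets=[{"hand": 30, "x": 0, "y": 0, "z": 0, "ax": 0, "ay": 0, "az": 0}, {"hand": 30, "x": 0, "y": 0, "z": 0, "ax": 0, "ay": 0, "az": 0}, {"hand": 30, "x": 0, "y": 0, "z": -0.02, "ax": 0, "ay": 0, "az": 0}, {"hand": 30, "x": 0, "y": 0, "z": -0.06, "ax": 0, "ay": 0, "az": 0}, {"hand": 30, "x": 0, "y": 0, "z": -0.1, "ax": 0, "ay": 0, "az": 0}, {"hand": 30, "x": 0, "y": 0, "z": -0.1, "ax": 0, "ay": 0, "az": 0}, {"hand": 30, "x": 0, "y": 0, "z": -0.1, "ax": 0, "ay": 0, "az": 0}])

```text
t: 11.65
tool_pos: [0.4459, -0.2639, 0.3077]
orientation: [-2.186, -2.255, 0.0]
force: [0.1, 0.2, -1.5]
opening: 0.0554
gripper_force: 20.0
```

Request:
carry_out(targets=[{"hand": 30, "x": 0.032, "y": 0.045, "z": 0, "ax": 0, "ay": 0, "az": 0}, {"hand": 30, "x": 0.065, "y": 0.092, "z": 0, "ax": 0, "ay": 0, "az": 0}, {"hand": 30, "x": 0.095, "y": 0.135, "z": 0, "ax": 0, "ay": 0, "az": 0}, {"hand": 30, "x": 0.12, "y": 0.17, "z": 0, "ax": 0, "ay": 0, "az": 0}, {"hand": 30, "x": 0.1355, "y": 0.193, "z": 0, "ax": 0, "ay": 0, "az": 0}, {"hand": 30, "x": 0.1355, "y": 0.193, "z": 0, "ax": 0, "ay": 0, "az": 0}, {"hand": 30, "x": 0.1355, "y": 0.193, "z": 0.025, "ax": 0, "ay": 0, "az": 0}, {"hand": 30, "x": 0.1355, "y": 0.193, "z": 0.025, "ax": 0, "ay": 0, "az": 0}])

```text
t: 12.65
tool_pos: [0.6329, -0.1229, 0.2796]
orientation: [-2.183, -2.25, 0.006]
force: [-0.5, -0.4, -2.2]
opening: 0.0552
gripper_force: 20.0
```

```bash
python3 - <<'E'
from h import *
s=read_state(); print(s['tool_pos'])
im,_=read_camera('wrist'); cv2.imwrite('pics/w8.png',im)
E
```

```text
[ 0.63286234 -0.12289875  0.27955768]
```

View pics/w8.png

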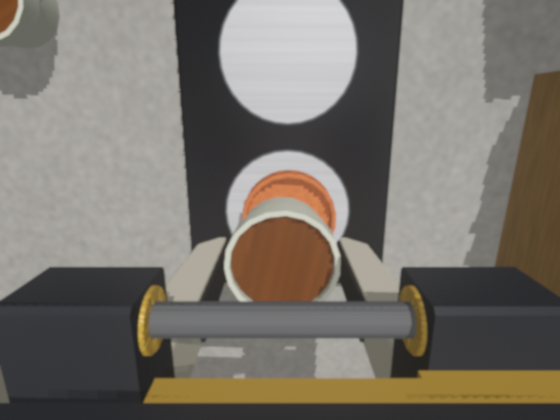

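The pot is upright at (283,263) over saucer 1 at (290,215), and the arm is still settling. Lowering.

Request:
carry_out(targets=[{"hand": 30, "x": 0, "y": 0, "z": 0, "ax": 0, "ay": 0, "az": 0}, {"hand": 30, "x": 0, "y": 0, "z": 0.02, "ax": 0, "ay": 0, "az": 0}, {"hand": 30, "x": 0, "y": 0, "z": 0.03, "ax": 0, "ay": 0, "az": 0}, {"hand": 30, "x": 0, "y": 0, "z": 0.036, "ax": 0, "ay": 0, "az": 0}, {"hand": 30, "x": 0, "y": 0, "z": 0.036, "ax": 0, "ay": 0, "az": 0}, {"hand": 30, "x": 0, "y": 0, "z": 0.036, "ax": 0, "ay": 0, "az": 0}])

```text
t: 13.45
tool_pos: [0.6352, -0.1227, 0.2482]
orientation: [2.186, 2.255, 0.0]
force: [0.0, -0.4, -2.0]
opening: 0.0555
gripper_force: 20.0
```

Request:
carry_out(targets=[{"hand": 30, "x": 0, "y": -0.0005, "z": 0.005, "ax": 0, "ay": 0, "az": 0}, {"hand": 30, "x": 0, "y": -0.0005, "z": 0.009, "ax": 0, "ay": 0, "az": 0}, {"hand": 30, "x": 0, "y": -0.0005, "z": 0.0125, "ax": 0, "ay": 0, "az": 0}, {"hand": 30, "x": 0, "y": -0.0005, "z": 0.0135, "ax": 0, "ay": 0, "az": 0}, {"hand": 30, "x": 0, "y": -0.0005, "z": 0.0135, "ax": 0, "ay": 0, "az": 0}])

```text
t: 14.08
tool_pos: [0.6345, -0.1227, 0.2342]
orientation: [2.187, 2.256, 0.0]
force: [-0.4, 0.2, -2.0]
opening: 0.0554
gripper_force: 20.0
```

Request:
carry_out(targets=[{"hand": 30, "x": 0, "y": 0, "z": 0.001, "ax": 0, "ay": 0, "az": 0}, {"hand": 30, "x": 0, "y": 0, "z": 0.0015, "ax": 0, "ay": 0, "az": 0}, {"hand": 30, "x": 0, "y": 0, "z": 0.0015, "ax": 0, "ay": 0, "az": 0}])

```text
t: 14.45
tool_pos: [0.6346, -0.1227, 0.2342]
orientation: [2.186, 2.255, 0.0]
force: [-5.3, 2.2, 9.0]
opening: 0.0558
gripper_force: 20.0
```

Request:
carry_out(targets=[{"hand": 30, "x": 0, "y": 0, "z": -0.001, "ax": 0, "ay": 0, "az": 0}, {"hand": 70, "x": 0, "y": 0, "z": -0.001, "ax": 0, "ay": 0, "az": 0}, {"hand": 100, "x": 0, "y": 0, "z": -0.001, "ax": 0, "ay": 0, "az": 0}, {"hand": 100, "x": 0, "y": 0, "z": -0.001, "ax": 0, "ay": 0, "az": 0}, {"hand": 100, "x": 0, "y": 0, "z": -0.04, "ax": 0, "ay": 0, "az": 0}, {"hand": 100, "x": 0, "y": 0, "z": -0.1, "ax": 0, "ay": 0, "az": 0}, {"hand": 100, "x": 0, "y": 0, "z": -0.16, "ax": 0, "ay": 0, "az": 0}, {"hand": 100, "x": 0, "y": 0, "z": -0.16, "ax": 0, "ay": 0, "az": 0}])

```text
t: 15.45
tool_pos: [0.6359, -0.1231, 0.4007]
orientation: [2.179, 2.248, 0.009]
force: [0.0, -0.8, -0.3]
opening: 0.0927
gripper_force: 0.0
```

```bash
python3 - <<'E'
from h import *
discs('pics/w9.png')
print(toolshift([.4165,.279,.38]))
E
```

```text
t 15.45 [ 0.6359 -0.1231  0.4007] [[-0.031, 0.999], [1.0, 0.031]]
disc [ 512.  230. 2419.] (array([ 0.8887, -0.1506]), np.float64(0.0111))
disc [ 520.  173. 1710.] (array([ 0.8902, -0.1356]), np.float64(0.00997))
disc [ 278.  175. 4189.] (array([ 0.6315, -0.1217]), np.float64(0.0005))
disc [ 276.   68. 6788.] (array([ 0.6281, -0.0132]), np.float64(0.0001))
disc [ 532.   43. 4046.] (array([0.8815, 0.0129]), np.float64(0.00536))
disc [  186.   162. 80398.] (array([ 0.713 , -0.0418]), np.float64(0.18156))
terra/brown [ 283.  178. 1852.] z.032 [ 0.6387 -0.118   0.032 ] (array([ 0.6342, -0.1257]), np.float64(0.00736))
terra/brown [ 471.  162. 8966.] z.032 [ 0.8271 -0.0961  0.032 ] (array([ 0.8214, -0.1015]), np.float64(0.03324))
terra/brown [  76.   30. 2290.] z.032 [0.4461 0.0122 0.032 ] (array([0.4517, 0.0032]), np.float64(0.00852))
[ 0.40856052 -0.20627367  0.01452897]
```

View pics/w9.png

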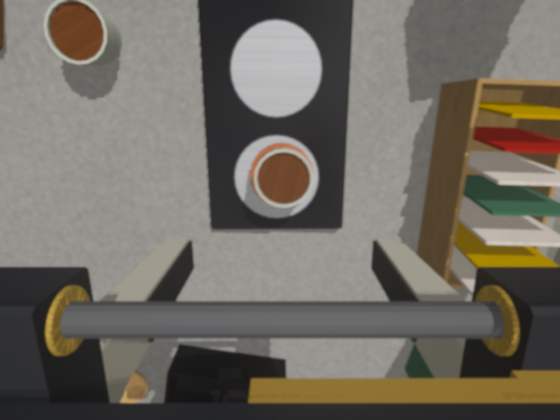

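The pot is in saucer 1 on disc0 at about (280,177), but pot and saucer look a few millimetres right of the disc. I let the arm settle and measure again.

Request:
carry_out(targets=[{"hand": 100, "x": 0, "y": 0, "z": 0, "ax": 0, "ay": 0, "az": 0}, {"hand": 100, "x": 0, "y": 0, "z": 0, "ax": 0, "ay": 0, "az": 0}, {"hand": 100, "x": 0, "y": 0, "z": 0, "ax": 0, "ay": 0, "az": 0}])

```text
t: 15.88
tool_pos: [0.6342, -0.1226, 0.3911]
orientation: [-2.185, -2.254, 0.002]
force: [0.2, -0.3, 0.2]
opening: 0.093
gripper_force: 0.0
```

```bash
cat >> h.py <<'E'
def placed(o,name):
    s=read_state(); im,d=read_camera('wrist'); c=camera_params('wrist'); cv2.imwrite(name,im)
    hsv=cv2.cvtColor(im,cv2.COLOR_BGR2HSV); H,S,V=[hsv[...,i].astype(int) for i in range(3)]
    print(s['t'],s['tool_pos'].round(4),R.from_rotvec(s['orientation']).as_matrix().round(4)[2])
    u0,v0=proj(c,[*o,.03])[0]; Y,X=np.mgrid[:420,:560]; roi=np.hypot(X-u0,Y-v0)<75
    brown=(H<18)&(S>70)&(V<150)&roi; 
    b=max(blobs(brown,300),key=lambda b:b[2]); print('peat',np.round(b[:3],1),'z.061',ray(c,b[:2],.061)[0].round(4),ringfit(ray(c,cv2.convexHull(b[3])[:,0],.061),.0235))
    ob=(((H<18)&(S>100)&(V>60))|((S<60)&(V>120)&(np.hypot(X-b[0],Y-b[1])<38)))&roi
    terra=(H<14)&(S>110)&(V>150)&roi
    k=[q[3] for q in blobs(terra,15)]
    if k:
        q=cv2.convexHull(np.concatenate(k))[:,0]; q=q[np.hypot(*(q-np.array(b[:2])).T)>27]; print('terra hull',len(q),ringfit(ray(c,q,.032),.033))
    w=(S<40)&(V>130)&roi; k=max(blobs(w,500),key=lambda b:b[2])[3]; print('disc',ringfit(ray(c,cv2.convexHull(k)[:,0],.012),.045))
    x,y=int(u0),int(v0); cv2.imwrite(name.replace('.png','c.png'),cv2.resize(im[max(0,y-75):y+75,x-75:x+75],None,fx=4,fy=4,interpolation=cv2.INTER_CUBIC))
E
python3 - <<'E'
from h import *
placed([.634,-.1227],'pics/w10.png')
E
```

```text
15.875 [ 0.6342 -0.1226  0.3911] [ 8.0e-04 -2.5e-03 -1.0e+00]
peat [ 291.4  181.1 2071. ] z.061 [ 0.6421 -0.1131  0.061 ] (array([ 0.6421, -0.1136]), np.float64(0.0006))
terra hull 17 (array([ 0.641 , -0.1174]), np.float64(0.00043))
disc (array([ 0.635 , -0.1234]), np.float64(0.00045))
```

View pics/w10c.png

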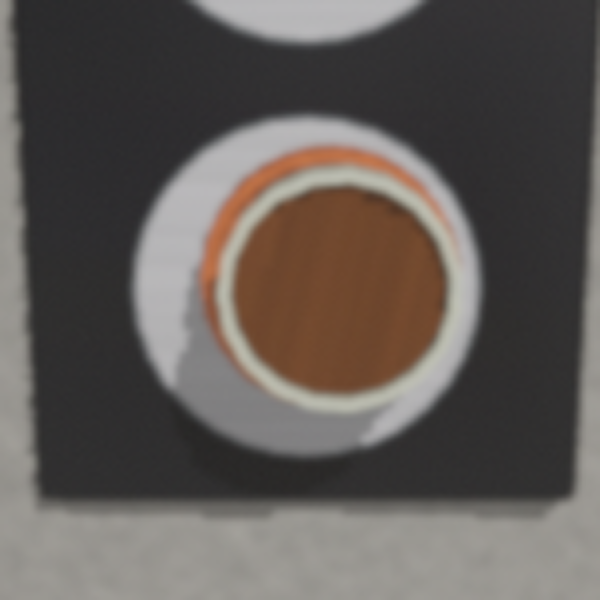

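The crop shows the pot at (340,290) and its saucer at (335,285), both about 7 mm up and right of the disc centre at (307,287). The pot was centred in the hand and the saucer was centred before, so this is probably the announced knock. I grip the saucer with the pot in it and re-centre both.

Request:
carry_out(newtons=20, targets=[{"hand": 100, "x": 0.005, "y": 0.0068, "z": 0.05, "ax": 0, "ay": 0, "az": 0}, {"hand": 100, "x": 0.005, "y": 0.0068, "z": 0.1, "ax": 0, "ay": 0, "az": 0}, {"hand": 100, "x": 0.005, "y": 0.0068, "z": 0.13, "ax": 0, "ay": 0, "az": 0}, {"hand": 100, "x": 0.005, "y": 0.0068, "z": 0.155, "ax": 0, "ay": 0, "az": 0}, {"hand": 100, "x": 0.005, "y": 0.0068, "z": 0.175, "ax": 0, "ay": 0, "az": 0}, {"hand": 100, "x": 0.005, "y": 0.0068, "z": 0.18, "ax": 0, "ay": 0, "az": 0}, {"hand": 100, "x": 0.005, "y": 0.0068, "z": 0.18, "ax": 0, "ay": 0, "az": 0}, {"hand": 100, "x": 0.005, "y": 0.0068, "z": 0.18, "ax": 0, "ay": 0, "az": 0}])

```text
t: 16.92
tool_pos: [0.6417, -0.1177, 0.2142]
orientation: [2.185, 2.254, 0.002]
force: [-0.4, 0.2, 0.1]
opening: 0.0931
gripper_force: 0.0
```

Request:
carry_out(targets=[{"hand": 100, "x": 0, "y": 0, "z": 0.005, "ax": 0, "ay": 0, "az": 0}, {"hand": 100, "x": 0, "y": 0, "z": 0.005, "ax": 0, "ay": 0, "az": 0}, {"hand": 40, "x": 0, "y": 0, "z": 0.005, "ax": 0, "ay": 0, "az": 0}, {"hand": 40, "x": 0, "y": 0, "z": 0.005, "ax": 0, "ay": 0, "az": 0}, {"hand": 40, "x": 0, "y": 0, "z": 0.005, "ax": 0, "ay": 0, "az": 0}, {"hand": 40, "x": 0, "y": 0, "z": 0.005, "ax": 0, "ay": 0, "az": 0}, {"hand": 40, "x": 0, "y": 0, "z": 0.005, "ax": 0, "ay": 0, "az": 0}])

```text
t: 17.8
tool_pos: [0.6411, -0.1175, 0.2078]
orientation: [2.187, 2.256, -0.0]
force: [0.1, -0.2, -0.4]
opening: 0.0658
gripper_force: 20.0
```

Request:
carry_out(targets=[{"hand": 40, "x": 0, "y": 0, "z": -0.003, "ax": 0, "ay": 0, "az": 0}, {"hand": 40, "x": 0, "y": 0, "z": -0.003, "ax": 0, "ay": 0, "az": 0}, {"hand": 40, "x": -0.003, "y": -0.003, "z": -0.003, "ax": 0, "ay": 0, "az": 0}, {"hand": 40, "x": -0.0055, "y": -0.006, "z": -0.003, "ax": 0, "ay": 0, "az": 0}, {"hand": 40, "x": -0.0055, "y": -0.006, "z": -0.003, "ax": 0, "ay": 0, "az": 0}, {"hand": 40, "x": -0.0055, "y": -0.006, "z": -0.001, "ax": 0, "ay": 0, "az": 0}, {"hand": 40, "x": -0.0055, "y": -0.006, "z": 0.0005, "ax": 0, "ay": 0, "az": 0}, {"hand": 40, "x": -0.0055, "y": -0.006, "z": 0.0005, "ax": 0, "ay": 0, "az": 0}])

```text
t: 18.8
tool_pos: [0.6353, -0.1232, 0.2078]
orientation: [2.187, 2.256, -0.0]
force: [-4.2, 1.0, 3.2]
opening: 0.0657
gripper_force: 20.0
```

Request:
carry_out(targets=[{"hand": 60, "x": 0, "y": 0, "z": -0.0005, "ax": 0, "ay": 0, "az": 0}, {"hand": 100, "x": 0, "y": 0, "z": -0.0005, "ax": 0, "ay": 0, "az": 0}, {"hand": 100, "x": 0, "y": 0, "z": -0.0005, "ax": 0, "ay": 0, "az": 0}, {"hand": 100, "x": 0, "y": 0, "z": -0.04, "ax": 0, "ay": 0, "az": 0}, {"hand": 100, "x": 0, "y": 0, "z": -0.1, "ax": 0, "ay": 0, "az": 0}, {"hand": 100, "x": 0, "y": 0, "z": -0.16, "ax": 0, "ay": 0, "az": 0}, {"hand": 100, "x": 0, "y": 0, "z": -0.185, "ax": 0, "ay": 0, "az": 0}, {"hand": 100, "x": 0, "y": 0, "z": -0.185, "ax": 0, "ay": 0, "az": 0}])

```text
t: 19.8
tool_pos: [0.636, -0.1233, 0.3957]
orientation: [2.183, 2.252, 0.005]
force: [-0.0, 0.4, -0.4]
opening: 0.0932
gripper_force: 0.0
```

```bash
python3 - <<'E'
from h import *
placed([.635,-.123],'pics/w11.png')
print(toolshift([.4165,.279,.38]))
t,_=read_camera('top'); c=camera_params('top'); cv2.imwrite('pics/top2.png',t)
hsv=cv2.cvtColor(t,cv2.COLOR_BGR2HSV); H,S,V=[hsv[...,i].astype(int) for i in range(3)]
for u,v,a,k in blobs((H<18)&(S>70)&(V<170)&(V>30),60): 
    if 240<u<400: print(np.round([u,v,a]),ray(c,[u,v],.036)[0].round(4))
E
```

```text
19.8 [ 0.636  -0.1233  0.3957] [-0.0018  0.006  -1.    ]
peat [ 280.5  184.  1989. ] z.061 [ 0.6346 -0.1174  0.061 ] (array([ 0.6346, -0.1178]), np.float64(0.00027))
terra hull 17 (array([ 0.6343, -0.1217]), np.float64(0.00062))
disc (array([ 0.6322, -0.1221]), np.float64(0.00043))
[ 0.40886289 -0.20641249  0.01222172]
[283. 210.  78.] [0.4531 0.0181 0.036 ]
[304.  96. 382.] [ 0.8519 -0.055   0.036 ]
```

Saucer and pot are now within 2 mm of the disc centre. Back to the dispenser.

Request:
carry_out(targets=[{"hand": 100, "x": 0.4087, "y": -0.2064, "z": 0.012, "ax": 0, "ay": 0, "az": -0.418}, {"hand": 100, "x": 0.4087, "y": -0.2064, "z": 0.012, "ax": 0, "ay": 0, "az": -0.418}, {"hand": 100, "x": 0.4087, "y": -0.2064, "z": 0.012, "ax": 0, "ay": 0, "az": -0.418}, {"hand": 100, "x": 0.4087, "y": -0.2064, "z": 0.012, "ax": 0, "ay": 0, "az": -0.418}, {"hand": 100, "x": 0.4087, "y": -0.2064, "z": 0.012, "ax": 0, "ay": 0, "az": -0.418}, {"hand": 100, "x": 0.4087, "y": -0.2064, "z": 0.012, "ax": 0, "ay": 0, "az": -0.418}, {"hand": 100, "x": 0.4087, "y": -0.2064, "z": 0.012, "ax": 0, "ay": 0, "az": -0.418}, {"hand": 100, "x": 0.4087, "y": -0.2064, "z": 0.012, "ax": 0, "ay": 0, "az": -0.418}])

```text
t: 20.9
tool_pos: [0.4137, 0.2812, 0.3773]
orientation: [-1.665, -2.661, 0.006]
force: [0.5, -0.4, -0.2]
opening: 0.0928
gripper_force: 0.0
```

Request:
carry_out(targets=[{"hand": 100, "x": 0, "y": 0, "z": 0, "ax": 0, "ay": 0, "az": 0}, {"hand": 100, "x": 0, "y": 0, "z": 0, "ax": 0, "ay": 0, "az": 0}, {"hand": 100, "x": 0, "y": 0, "z": 0, "ax": 0, "ay": 0, "az": 0}])

```text
t: 21.28
tool_pos: [0.4168, 0.2779, 0.3796]
orientation: [-1.673, -2.659, 0.002]
force: [-0.8, -0.2, 0.5]
opening: 0.0929
gripper_force: 0.0
```

```bash
python3 - <<'E'
from h import *
near(name='pics/w12.png')
print(toolshift([.417,.2795,.38]))
t,_=read_camera('top'); c=camera_params('top'); cv2.imwrite('pics/top3.png',t)
hsv=cv2.cvtColor(t,cv2.COLOR_BGR2HSV); H,S,V=[hsv[...,i].astype(int) for i in range(3)]
for u,v,a,k in blobs((H<18)&(S>70)&(V<170)&(V>30),60): 
    if 240<u<400: print(np.round([u,v,a]),ray(c,[u,v],.036)[0].round(4))
E
```

```text
t 21.275 [0.4168 0.2779 0.3796] [[-0.433, 0.902, -0.001], [0.902, 0.433, -0.001], [-0.0, -0.001, -1.0]] 0.09293435638193788
[ 284.  205. 6306.] world [0.4157 0.2827 0.117 ] tool ext [-0.0303 -0.0313  0.2626] [0.0394 0.0339 0.2626] depth pt [0.4167 0.2808 0.1091]
[ 439.  187. 3432.] world [0.5105 0.3436 0.117 ] tool ext [-0.0056  0.0883  0.2625] [0.0416 0.1383 0.2625] depth pt [0.5637 0.3439 0.0132]
[ 375.   58. 4336.] world [0.426  0.3985 0.117 ] tool ext [0.0811 0.0367 0.2625] [0.1274 0.0846 0.2625] depth pt [0.4432 0.4223 0.0131]
[ 0.00131308  0.00080665 -0.00020704]
[273. 238.  94.] [0.3601 0.0495 0.036 ]
[285. 211. 128.] [0.4503 0.0112 0.036 ]
[251. 207.  80.] [0.4641 0.126  0.036 ]
[323. 158. 182.] [ 0.6343 -0.1208  0.036 ]
[315. 101. 678.] [ 0.8343 -0.0952  0.036 ]
```

Request:
carry_out(newtons=20, targets=[{"hand": 100, "x": 0.0015, "y": 0.001, "z": 0.05, "ax": 0, "ay": 0, "az": 0}, {"hand": 100, "x": 0.0015, "y": 0.001, "z": 0.07, "ax": 0, "ay": 0, "az": 0}, {"hand": 100, "x": 0.0015, "y": 0.001, "z": 0.089, "ax": 0, "ay": 0, "az": 0}, {"hand": 100, "x": 0.0015, "y": 0.001, "z": 0.089, "ax": 0, "ay": 0, "az": 0}, {"hand": 40, "x": 0.0015, "y": 0.001, "z": 0.089, "ax": 0, "ay": 0, "az": 0}, {"hand": 40, "x": 0.0015, "y": 0.001, "z": 0.089, "ax": 0, "ay": 0, "az": 0}, {"hand": 40, "x": 0.0015, "y": 0.001, "z": 0.089, "ax": 0, "ay": 0, "az": 0}, {"hand": 40, "x": 0.0015, "y": 0.001, "z": 0.089, "ax": 0, "ay": 0, "az": 0}])

```text
t: 22.38
tool_pos: [0.4167, 0.2808, 0.2917]
orientation: [1.671, 2.66, 0.001]
force: [-0.1, -0.2, 0.1]
opening: 0.0647
gripper_force: 20.0
```

Request:
carry_out(targets=[{"hand": 40, "x": 0, "y": 0, "z": 0, "ax": 0, "ay": 0, "az": 0}, {"hand": 40, "x": 0, "y": 0, "z": 0, "ax": 0, "ay": 0, "az": 0}, {"hand": 40, "x": 0, "y": 0, "z": -0.01, "ax": 0, "ay": 0, "az": 0}, {"hand": 40, "x": 0, "y": 0, "z": -0.03, "ax": 0, "ay": 0, "az": 0}, {"hand": 40, "x": 0, "y": 0, "z": -0.07, "ax": 0, "ay": 0, "az": 0}, {"hand": 40, "x": 0, "y": 0, "z": -0.11, "ax": 0, "ay": 0, "az": 0}, {"hand": 40, "x": 0, "y": 0, "z": -0.11, "ax": 0, "ay": 0, "az": 0}, {"hand": 40, "x": 0, "y": 0, "z": -0.11, "ax": 0, "ay": 0, "az": 0}])

```text
t: 23.38
tool_pos: [0.4164, 0.2806, 0.4009]
orientation: [-1.671, -2.66, 0.001]
force: [-1.1, -0.6, -1.0]
opening: 0.0649
gripper_force: 20.0
```

```bash
python3 - <<'E'
from h import *
near(z=.2275,amin=5000,name='pics/w13.png')
print(toolshift([.6315,-.013,.40]))
E
```

```text
t 23.375 [0.4164 0.2806 0.4009] [[-0.434, 0.901, -0.0], [0.901, 0.434, -0.0], [-0.0, -0.0, -1.0]] 0.06491088312084627
[  282.   241. 14010.] world [0.4106 0.2915 0.2275] tool ext [-0.0196 -0.0326  0.1734] [0.0505 0.0318 0.1734] depth pt [0.4124 0.2877 0.2168]
[-3.57866336e-01  6.65614498e-02 -2.99545870e-05]
```

Request:
carry_out(targets=[{"hand": 40, "x": -0.045, "y": 0.008, "z": 0, "ax": 0, "ay": 0, "az": 0.05}, {"hand": 40, "x": -0.1, "y": 0.018, "z": 0, "ax": 0, "ay": 0, "az": 0.12}, {"hand": 40, "x": -0.155, "y": 0.028, "z": 0, "ax": 0, "ay": 0, "az": 0.19}, {"hand": 40, "x": -0.21, "y": 0.039, "z": 0, "ax": 0, "ay": 0, "az": 0.26}, {"hand": 40, "x": -0.265, "y": 0.05, "z": 0, "ax": 0, "ay": 0, "az": 0.33}, {"hand": 40, "x": -0.315, "y": 0.059, "z": 0, "ax": 0, "ay": 0, "az": 0.4}, {"hand": 40, "x": -0.358, "y": 0.0666, "z": 0, "ax": 0, "ay": 0, "az": 0.418}, {"hand": 40, "x": -0.358, "y": 0.0666, "z": 0, "ax": 0, "ay": 0, "az": 0.418}])

```text
t: 24.42
tool_pos: [0.6325, -0.0157, 0.3984]
orientation: [-2.189, -2.25, 0.005]
force: [-1.3, 0.2, -1.2]
opening: 0.0646
gripper_force: 20.0
```

Request:
carry_out(targets=[{"hand": 40, "x": 0, "y": 0, "z": 0.05, "ax": 0, "ay": 0, "az": 0}, {"hand": 40, "x": 0, "y": 0, "z": 0.08, "ax": 0, "ay": 0, "az": 0}, {"hand": 40, "x": 0, "y": 0, "z": 0.1, "ax": 0, "ay": 0, "az": 0}, {"hand": 40, "x": 0, "y": 0, "z": 0.1, "ax": 0, "ay": 0, "az": 0}, {"hand": 40, "x": 0, "y": 0, "z": 0.1, "ax": 0, "ay": 0, "az": 0}, {"hand": 40, "x": 0, "y": 0, "z": 0.1, "ax": 0, "ay": 0, "az": 0}])

```text
t: 25.18
tool_pos: [0.6326, -0.0129, 0.3033]
orientation: [2.185, 2.254, 0.003]
force: [-0.4, 0.4, -0.3]
opening: 0.0652
gripper_force: 20.0
```

```bash
python3 - <<'E'
from h import *
z=read_state()['tool_pos'][2]-.173
near(z=z,amin=5000,name='pics/w14.png')
c=camera_params('wrist'); im=cv2.imread('pics/w14.png')
hsv=cv2.cvtColor(im,cv2.COLOR_BGR2HSV); S,V=hsv[...,1].astype(int),hsv[...,2].astype(int)
m=((S<40)&(V>150)); m[:,:195]=0; m[:,372:]=0
for u,v,a,k in blobs(m,1500):
    q=k[:,0]; q=q[(q[:,1]>2)&(q[:,1]<205)]
    if len(q)>10: print('disc',np.round([u,v,a]),ringfit(ray(c,cv2.convexHull(q)[:,0],.012),.045))
E
```

```text
t 25.175 [ 0.6326 -0.0129  0.3033] [[-0.031, 1.0, 0.003], [1.0, 0.031, -0.0], [-0.0, 0.003, -1.0]] 0.06519205015302822
[  282.   253. 11772.] world [ 0.633  -0.0069  0.1303] tool ext [-0.0196 -0.0323  0.1729] [0.0346 0.0325 0.1731] depth pt [ 0.6332 -0.0115  0.1196]
disc [ 278.  179. 4747.] (array([ 0.6311, -0.0137]), np.float64(5e-05))
disc [  279.    57. 12166.] (array([0.6277, 0.0963]), np.float64(0.0001))
```

Request:
carry_out(targets=[{"hand": 40, "x": 0, "y": -0.0007, "z": 0.04, "ax": 0, "ay": 0, "az": 0}, {"hand": 40, "x": 0, "y": -0.0007, "z": 0.07, "ax": 0, "ay": 0, "az": 0}, {"hand": 40, "x": 0, "y": -0.0007, "z": 0.085, "ax": 0, "ay": 0, "az": 0}, {"hand": 40, "x": 0, "y": -0.0007, "z": 0.09, "ax": 0, "ay": 0, "az": 0}, {"hand": 40, "x": 0, "y": -0.0007, "z": 0.09, "ax": 0, "ay": 0, "az": 0}, {"hand": 40, "x": 0, "y": -0.0007, "z": 0.09, "ax": 0, "ay": 0, "az": 0}])

```text
t: 25.98
tool_pos: [0.632, -0.013, 0.2129]
orientation: [2.185, 2.254, 0.002]
force: [0.0, -0.3, -0.3]
opening: 0.0652
gripper_force: 20.0
```

Request:
carry_out(targets=[{"hand": 40, "x": 0, "y": 0, "z": 0.002, "ax": 0, "ay": 0, "az": 0}, {"hand": 40, "x": 0, "y": 0, "z": 0.003, "ax": 0, "ay": 0, "az": 0}, {"hand": 40, "x": 0, "y": 0, "z": 0.003, "ax": 0, "ay": 0, "az": 0}, {"hand": 40, "x": 0, "y": 0, "z": 0.003, "ax": 0, "ay": 0, "az": 0}])

```text
t: 26.48
tool_pos: [0.6312, -0.0129, 0.2082]
orientation: [-2.187, -2.256, 0.0]
force: [0.1, -1.1, 0.0]
opening: 0.0648
gripper_force: 20.0
```

Request:
carry_out(targets=[{"hand": 40, "x": 0, "y": 0, "z": 0.0015, "ax": 0, "ay": 0, "az": 0}, {"hand": 40, "x": 0, "y": 0, "z": 0.0015, "ax": 0, "ay": 0, "az": 0}, {"hand": 40, "x": 0, "y": 0, "z": 0.0015, "ax": 0, "ay": 0, "az": 0}])

```text
t: 26.85
tool_pos: [0.6314, -0.013, 0.208]
orientation: [2.187, 2.255, 0.0]
force: [-5.6, 0.1, 8.9]
opening: 0.0651
gripper_force: 20.0
```

Contact. Releasing and rising, then on to the other pot at (0.450, 0.011).

Request:
carry_out(targets=[{"hand": 40, "x": 0, "y": 0, "z": -0.001, "ax": 0, "ay": 0, "az": 0}, {"hand": 70, "x": 0, "y": 0, "z": -0.001, "ax": 0, "ay": 0, "az": 0}, {"hand": 100, "x": 0, "y": 0, "z": -0.001, "ax": 0, "ay": 0, "az": 0}, {"hand": 100, "x": 0, "y": 0, "z": -0.001, "ax": 0, "ay": 0, "az": 0}, {"hand": 100, "x": 0, "y": 0, "z": -0.04, "ax": 0, "ay": 0, "az": 0}, {"hand": 100, "x": 0, "y": 0, "z": -0.1, "ax": 0, "ay": 0, "az": 0}, {"hand": 100, "x": 0, "y": 0, "z": -0.16, "ax": 0, "ay": 0, "az": 0}, {"hand": 100, "x": 0, "y": 0, "z": -0.185, "ax": 0, "ay": 0, "az": 0}])

```text
t: 27.85
tool_pos: [0.632, -0.013, 0.3969]
orientation: [2.183, 2.252, 0.007]
force: [1.5, -0.6, -0.3]
opening: 0.0928
gripper_force: 0.0
```

Request:
carry_out(targets=[{"hand": 100, "x": 0, "y": 0, "z": 0, "ax": 0, "ay": 0, "az": 0}, {"hand": 100, "x": 0, "y": 0, "z": 0, "ax": 0, "ay": 0, "az": 0}, {"hand": 100, "x": 0, "y": 0, "z": 0, "ax": 0, "ay": 0, "az": 0}])

```text
t: 28.22
tool_pos: [0.6307, -0.0129, 0.389]
orientation: [-2.185, -2.253, 0.004]
force: [-0.1, -0.1, -0.2]
opening: 0.0933
gripper_force: 0.0
```

```bash
python3 - <<'E'
from h import *
discs('pics/w15.png')
print(toolshift([.4502,.0115,.313]))
E
```

```text
t 28.225 [ 0.6307 -0.0129  0.389 ] [[-0.031, 1.0], [1.0, 0.031]]
disc [ 283.  266. 2874.] (array([ 0.6349, -0.1232]), np.float64(0.00012))
disc [ 284.  180. 5558.] (array([ 0.6317, -0.013 ]), np.float64(0.00051))
disc [ 531.  164. 3930.] (array([0.8892, 0.0091]), np.float64(0.00392))
disc [ 284.   69. 7250.] (array([0.6281, 0.0963]), np.float64(0.00059))
disc [  404.   124. 22008.] (array([0.7263, 0.0528]), np.float64(0.06888))
disc [  107.   149. 53938.] (array([ 0.5334, -0.0532]), np.float64(0.09235))
terra/brown [ 465.  244. 3653.] z.032 [ 0.8226 -0.0699  0.032 ] (array([ 0.849 , -0.0659]), np.float64(0.01917))
terra/brown [ 284.  186. 3136.] z.032 [ 0.6316 -0.0137  0.032 ] (array([ 0.6317, -0.0144]), np.float64(0.00105))
terra/brown [  97.  155. 1774.] z.032 [0.4475 0.0106 0.032 ] (array([0.4401, 0.0026]), np.float64(0.0085))
terra/brown [  19.  109. 1573.] z.032 [0.3789 0.0527 0.032 ] (array([0.3564, 0.0551]), np.float64(0.01028))
terra/brown [  94.   27. 1366.] z.032 [0.4577 0.1258 0.032 ] (array([0.4812, 0.13  ]), np.float64(0.00973))
[ 0.02995195 -0.17948319  0.07697153]
```

Saucer 2 is within 1.5 mm of disc1's centre.

Request:
carry_out(targets=[{"hand": 100, "x": 0.01, "y": -0.06, "z": 0, "ax": 0, "ay": 0, "az": 0}, {"hand": 100, "x": 0.02, "y": -0.12, "z": 0, "ax": 0, "ay": 0, "az": 0}, {"hand": 100, "x": 0.03, "y": -0.1795, "z": 0, "ax": 0, "ay": 0, "az": 0}, {"hand": 100, "x": 0.03, "y": -0.1795, "z": 0.04, "ax": 0, "ay": 0, "az": 0}, {"hand": 100, "x": 0.03, "y": -0.1795, "z": 0.07, "ax": 0, "ay": 0, "az": 0}, {"hand": 100, "x": 0.03, "y": -0.1795, "z": 0.077, "ax": 0, "ay": 0, "az": 0}, {"hand": 100, "x": 0.03, "y": -0.1795, "z": 0.077, "ax": 0, "ay": 0, "az": 0}, {"hand": 100, "x": 0.03, "y": -0.1795, "z": 0.077, "ax": 0, "ay": 0, "az": 0}])

```text
t: 29.28
tool_pos: [0.4516, 0.0114, 0.3159]
orientation: [2.186, 2.255, 0.001]
force: [-0.1, 0.6, -0.7]
opening: 0.0929
gripper_force: 0.0
```

```bash
python3 - <<'E'
from h import *
pots('pics/w16.png')
E
```

```text
t 29.275 [0.4516 0.0114 0.3159] [[-0.031, 1.0], [1.0, 0.031]]
brown [ 496.  237. 5241.] at [ 0.625  -0.0098  0.036 ] ext [0.0731 0.0911 0.    ] shift [-0.0265  0.1723  0.2801]
brown [ 279.  205. 2818.] at [0.45   0.0113 0.036 ] ext [0.0486 0.048  0.    ] shift [ 0.     -0.002   0.2799]
brown [ 173.  144. 2043.] at [0.3697 0.0561 0.036 ] ext [0.0262 0.097  0.    ] shift [ 0.0472 -0.0809  0.2798]
brown [ 300.   54. 1534.] at [0.4614 0.1213 0.036 ] ext [0.0391 0.04   0.    ] shift [0.1096 0.0129 0.2799]
```

Request:
carry_out(newtons=20, targets=[{"hand": 100, "x": 0, "y": -0.001, "z": 0.05, "ax": 0, "ay": 0, "az": 0}, {"hand": 100, "x": 0, "y": -0.001, "z": 0.09, "ax": 0, "ay": 0, "az": 0}, {"hand": 100, "x": 0, "y": -0.001, "z": 0.106, "ax": 0, "ay": 0, "az": 0}, {"hand": 100, "x": 0, "y": -0.001, "z": 0.106, "ax": 0, "ay": 0, "az": 0}, {"hand": 30, "x": 0, "y": -0.001, "z": 0.106, "ax": 0, "ay": 0, "az": 0}, {"hand": 30, "x": 0, "y": -0.001, "z": 0.106, "ax": 0, "ay": 0, "az": 0}, {"hand": 30, "x": 0, "y": -0.001, "z": 0.106, "ax": 0, "ay": 0, "az": 0}, {"hand": 30, "x": 0, "y": -0.001, "z": 0.106, "ax": 0, "ay": 0, "az": 0}])

```text
t: 30.32
tool_pos: [0.4501, 0.0114, 0.2092]
orientation: [2.186, 2.255, 0.001]
force: [0.4, 0.1, -0.1]
opening: 0.0574
gripper_force: 0.0
```

Request:
carry_out(targets=[{"hand": 30, "x": 0, "y": 0, "z": 0, "ax": 0, "ay": 0, "az": 0}, {"hand": 30, "x": 0, "y": 0, "z": 0, "ax": 0, "ay": 0, "az": 0}, {"hand": 30, "x": 0, "y": 0, "z": -0.02, "ax": 0, "ay": 0, "az": 0}, {"hand": 30, "x": 0, "y": 0, "z": -0.06, "ax": 0, "ay": 0, "az": 0}, {"hand": 30, "x": 0, "y": 0, "z": -0.1, "ax": 0, "ay": 0, "az": 0}, {"hand": 30, "x": 0, "y": 0, "z": -0.1, "ax": 0, "ay": 0, "az": 0}, {"hand": 30, "x": 0, "y": 0, "z": -0.1, "ax": 0, "ay": 0, "az": 0}])

```text
t: 31.2
tool_pos: [0.4495, 0.0115, 0.3078]
orientation: [-2.186, -2.255, 0.001]
force: [0.1, -0.5, -1.5]
opening: 0.0555
gripper_force: 20.0
```

```bash
python3 - <<'E'
from h import *
print(toolshift([.6315,-.0135,.27]),read_state()['tool_pos'])
E
```

```text
[-0.03062203  0.1811372   0.03761118] [0.4495384  0.01148017 0.30780159]
```

Request:
carry_out(targets=[{"hand": 30, "x": -0.008, "y": 0.045, "z": 0, "ax": 0, "ay": 0, "az": 0}, {"hand": 30, "x": -0.016, "y": 0.095, "z": 0, "ax": 0, "ay": 0, "az": 0}, {"hand": 30, "x": -0.024, "y": 0.14, "z": 0, "ax": 0, "ay": 0, "az": 0}, {"hand": 30, "x": -0.0306, "y": 0.181, "z": 0, "ax": 0, "ay": 0, "az": 0}, {"hand": 30, "x": -0.0306, "y": 0.181, "z": 0, "ax": 0, "ay": 0, "az": 0}, {"hand": 30, "x": -0.0306, "y": 0.181, "z": 0.025, "ax": 0, "ay": 0, "az": 0}, {"hand": 30, "x": -0.0306, "y": 0.181, "z": 0.05, "ax": 0, "ay": 0, "az": 0}, {"hand": 30, "x": -0.0306, "y": 0.181, "z": 0.055, "ax": 0, "ay": 0, "az": 0}])

```text
t: 32.2
tool_pos: [0.6295, -0.0132, 0.2499]
orientation: [-2.183, -2.252, 0.007]
force: [0.7, 0.6, -0.5]
opening: 0.0557
gripper_force: 20.0
```

Request:
carry_out(targets=[{"hand": 30, "x": 0, "y": 0, "z": 0, "ax": 0, "ay": 0, "az": 0}, {"hand": 30, "x": 0, "y": 0, "z": 0, "ax": 0, "ay": 0, "az": 0}, {"hand": 30, "x": 0, "y": 0, "z": 0, "ax": 0, "ay": 0, "az": 0}])

```text
t: 32.58
tool_pos: [0.6322, -0.0136, 0.2551]
orientation: [2.186, 2.254, 0.002]
force: [0.2, -0.7, -0.4]
opening: 0.0556
gripper_force: 20.0
```

Request:
carry_out(targets=[{"hand": 30, "x": 0, "y": 0, "z": 0.007, "ax": 0, "ay": 0, "az": 0}, {"hand": 30, "x": 0, "y": 0, "z": 0.013, "ax": 0, "ay": 0, "az": 0}, {"hand": 30, "x": 0, "y": 0, "z": 0.018, "ax": 0, "ay": 0, "az": 0}, {"hand": 30, "x": 0, "y": 0, "z": 0.0185, "ax": 0, "ay": 0, "az": 0}, {"hand": 30, "x": 0, "y": 0, "z": 0.0185, "ax": 0, "ay": 0, "az": 0}])

```text
t: 33.2
tool_pos: [0.6317, -0.0135, 0.2351]
orientation: [-2.187, -2.255, 0.0]
force: [-0.2, -0.3, -1.5]
opening: 0.0553
gripper_force: 20.0
```

Request:
carry_out(targets=[{"hand": 30, "x": 0, "y": 0, "z": 0.001, "ax": 0, "ay": 0, "az": 0}, {"hand": 30, "x": 0, "y": 0, "z": 0.001, "ax": 0, "ay": 0, "az": 0}, {"hand": 30, "x": 0, "y": 0, "z": 0.001, "ax": 0, "ay": 0, "az": 0}])

```text
t: 33.58
tool_pos: [0.6318, -0.0135, 0.2343]
orientation: [2.187, 2.256, 0.0]
force: [-0.1, -0.1, -1.5]
opening: 0.0553
gripper_force: 20.0
```

Request:
carry_out(targets=[{"hand": 30, "x": 0, "y": 0, "z": 0.001, "ax": 0, "ay": 0, "az": 0}, {"hand": 30, "x": 0, "y": 0, "z": 0.001, "ax": 0, "ay": 0, "az": 0}, {"hand": 30, "x": 0, "y": 0, "z": 0.001, "ax": 0, "ay": 0, "az": 0}])

```text
t: 33.95
tool_pos: [0.6319, -0.0135, 0.2342]
orientation: [2.186, 2.255, 0.0]
force: [-3.8, 0.4, 5.3]
opening: 0.0557
gripper_force: 20.0
```

Request:
carry_out(targets=[{"hand": 30, "x": 0, "y": 0, "z": -0.0007, "ax": 0, "ay": 0, "az": 0}, {"hand": 70, "x": 0, "y": 0, "z": -0.0007, "ax": 0, "ay": 0, "az": 0}, {"hand": 100, "x": 0, "y": 0, "z": -0.0007, "ax": 0, "ay": 0, "az": 0}, {"hand": 100, "x": 0, "y": 0, "z": -0.0007, "ax": 0, "ay": 0, "az": 0}, {"hand": 100, "x": 0, "y": 0, "z": -0.04, "ax": 0, "ay": 0, "az": 0}, {"hand": 100, "x": 0, "y": 0, "z": -0.1, "ax": 0, "ay": 0, "az": 0}, {"hand": 100, "x": 0, "y": 0, "z": -0.155, "ax": 0, "ay": 0, "az": 0}, {"hand": 100, "x": 0, "y": 0, "z": -0.155, "ax": 0, "ay": 0, "az": 0}])

```text
t: 34.95
tool_pos: [0.6332, -0.0136, 0.3954]
orientation: [2.181, 2.249, 0.011]
force: [0.4, 0.1, -0.6]
opening: 0.0927
gripper_force: 0.0
```

Request:
carry_out(targets=[{"hand": 100, "x": 0, "y": 0, "z": 0, "ax": 0, "ay": 0, "az": 0}, {"hand": 100, "x": 0, "y": 0, "z": 0, "ax": 0, "ay": 0, "az": 0}, {"hand": 100, "x": 0, "y": 0, "z": 0, "ax": 0, "ay": 0, "az": 0}])

```text
t: 35.33
tool_pos: [0.6314, -0.0135, 0.3863]
orientation: [-2.185, -2.254, 0.003]
force: [0.8, -0.5, -0.5]
opening: 0.0931
gripper_force: 0.0
```

```bash
python3 - <<'E'
from h import *
placed([.6315,-.013],'pics/w17.png')
E
```

```text
35.325 [ 0.6314 -0.0135  0.3863] [ 4.e-04 -3.e-03 -1.e+00]
peat [ 283.6  192.5 2080.5] z.061 [ 0.6323 -0.0139  0.061 ] (array([ 0.6322, -0.0143]), np.float64(0.00059))
terra hull 22 (array([ 0.6322, -0.0172]), np.float64(0.0126))
disc (array([ 0.6318, -0.0135]), np.float64(0.00056))
```

View pics/w17.png

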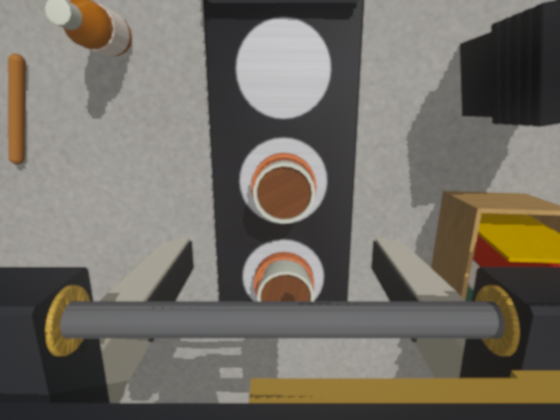

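Both pots stand centred in their saucers, at (284,190) on disc1 and (285,285) on disc0. Now the keys: closing the hand and moving over the panel.

Request:
carry_out(targets=[{"hand": 0, "x": 0.05, "y": 0, "z": 0, "ax": 0, "ay": 0, "az": 0}, {"hand": 0, "x": 0.11, "y": 0, "z": 0, "ax": 0, "ay": 0, "az": 0}, {"hand": 0, "x": 0.17, "y": 0, "z": 0, "ax": 0, "ay": 0, "az": 0}, {"hand": 0, "x": 0.21, "y": 0, "z": 0, "ax": 0, "ay": 0, "az": 0}, {"hand": 0, "x": 0.2155, "y": 0, "z": 0.03, "ax": 0, "ay": 0, "az": 0}, {"hand": 0, "x": 0.2155, "y": 0, "z": 0.03, "ax": 0, "ay": 0, "az": 0}, {"hand": 0, "x": 0.2155, "y": 0, "z": 0.03, "ax": 0, "ay": 0, "az": 0}, {"hand": 0, "x": 0.2155, "y": 0, "z": 0.03, "ax": 0, "ay": 0, "az": 0}])

```text
t: 36.38
tool_pos: [0.6256, 0.2011, 0.3597]
orientation: [2.187, 2.254, 0.002]
force: [-0.2, -0.0, -1.1]
opening: 0.0174
gripper_force: 0.0
```

```bash
python3 - <<'E'
from h import *
s=read_state(); im,d=read_camera('wrist'); c=camera_params('wrist'); cv2.imwrite('pics/w18.png',im)
print(s['tool_pos'],s['opening']); Rt=R.from_rotvec(s['orientation']); Rc=R.from_rotvec(c['rotation'])
hsv=cv2.cvtColor(im,cv2.COLOR_BGR2HSV); S,V=hsv[...,1].astype(int),hsv[...,2].astype(int)
for u,v,a,k in blobs((S<60)&(V>150),60):
    if a<4000 and 150<u<420 and v<330:
        dd=np.median(d[int(v)-2:int(v)+3,int(u)-2:int(u)+3]); p=c['position']+Rc.apply([(u-c['cx'])/c['fx'],-(v-c['cy'])/c['fy'],-1])*dd
        q=ray(c,[u,v],.042)[0]; print(np.round([u,v,a]),cv2.boundingRect(k),'z.042',q.round(4),'depth',p.round(4),'shift',Rt.inv().apply(q-s['tool_pos']).round(4))
E
```

```text
[0.62558229 0.2010845  0.35966446] 0.017407203271652634
[ 282.  274. 1926.] (262, 246, 41, 55) z.042 [0.6286 0.1234 0.042 ] depth [0.6291 0.1083 0.0122] shift [-7.790e-02  2.000e-04  3.176e-01]
[318. 262. 990.] (304, 238, 35, 57) z.042 [0.6622 0.1366 0.042 ] depth [0.6414 0.2106 0.2032] shift [-0.0656  0.0341  0.3177]
[ 246.  264. 1039.] (227, 238, 34, 63) z.042 [0.5947 0.1326 0.042 ] depth [0.6107 0.2095 0.2047] shift [-0.0676 -0.0334  0.3176]
[330. 196. 168.] (323, 188, 15, 16) z.042 [0.6692 0.2011 0.042 ] depth [0.6673 0.204  0.054 ] shift [-0.0014  0.043   0.3177]
[228. 196. 451.] (216, 183, 25, 26) z.042 [0.5786 0.1984 0.042 ] depth [0.5804 0.2013 0.0536] shift [-0.0014 -0.0476  0.3176]
[280. 196. 900.] (263, 179, 35, 34) z.042 [0.6249 0.1998 0.042 ] depth [0.6249 0.2028 0.0541] shift [-0.0013 -0.0013  0.3177]
```

View pics/w18.png

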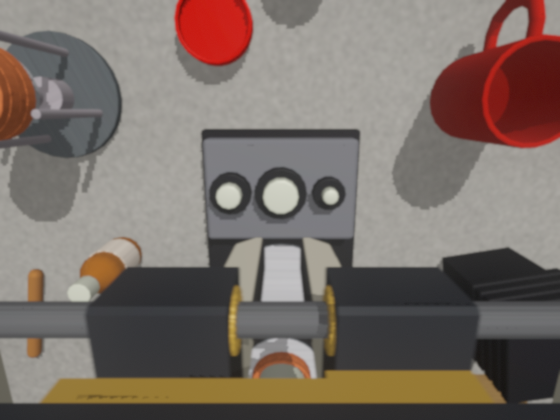

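Keys: largest at (280,196), middle at (228,196), smallest at (330,196). Their tops are about 53 mm high by depth, and the 45 and 43 mm spacings are consistent with that.

Request:
carry_out(newtons=10, targets=[{"hand": 0, "x": 0.0012, "y": -0.0006, "z": 0.05, "ax": 0, "ay": 0, "az": 0}, {"hand": 0, "x": 0.0012, "y": -0.0006, "z": 0.09, "ax": 0, "ay": 0, "az": 0}, {"hand": 0, "x": 0.0012, "y": -0.0006, "z": 0.105, "ax": 0, "ay": 0, "az": 0}, {"hand": 0, "x": 0.0012, "y": -0.0006, "z": 0.105, "ax": 0, "ay": 0, "az": 0}, {"hand": 0, "x": 0.0012, "y": -0.0006, "z": 0.105, "ax": 0, "ay": 0, "az": 0}])

```text
t: 37.05
tool_pos: [0.6255, 0.2031, 0.2558]
orientation: [2.186, 2.254, 0.005]
force: [0.2, 1.0, 0.6]
opening: 0.0006
gripper_force: 0.0
```

Request:
carry_out(targets=[{"hand": 0, "x": 0, "y": 0, "z": 0.008, "ax": 0, "ay": 0, "az": 0}, {"hand": 0, "x": 0, "y": 0, "z": 0.014, "ax": 0, "ay": 0, "az": 0}, {"hand": 0, "x": 0, "y": 0, "z": 0.017, "ax": 0, "ay": 0, "az": 0}, {"hand": 0, "x": 0, "y": 0, "z": 0.02, "ax": 0, "ay": 0, "az": 0}, {"hand": 0, "x": 0, "y": 0, "z": 0.02, "ax": 0, "ay": 0, "az": 0}])

```text
t: 37.67
tool_pos: [0.6246, 0.2031, 0.2344]
orientation: [2.186, 2.255, 0.001]
force: [-2.9, -1.1, 9.1]
opening: 0.0006
gripper_force: 4.4
```

Request:
carry_out(targets=[{"hand": 0, "x": 0, "y": 0, "z": 0.001, "ax": 0, "ay": 0, "az": 0}, {"hand": 0, "x": 0, "y": 0, "z": 0.0015, "ax": 0, "ay": 0, "az": 0}, {"hand": 0, "x": 0, "y": 0, "z": 0.0015, "ax": 0, "ay": 0, "az": 0}])

```text
t: 38.05
tool_pos: [0.6246, 0.2032, 0.2341]
orientation: [2.186, 2.255, 0.001]
force: [-8.3, -2.6, 17.3]
opening: 0.0006
gripper_force: 8.6
```

Largest key is hard down: force doubled with no further travel. Up, then the middle key.

Request:
carry_out(targets=[{"hand": 0, "x": 0, "y": 0, "z": -0.02, "ax": 0, "ay": 0, "az": 0}, {"hand": 0, "x": 0, "y": 0, "z": -0.03, "ax": 0, "ay": 0, "az": 0}, {"hand": 0, "x": 0, "y": -0.025, "z": -0.03, "ax": 0, "ay": 0, "az": 0}, {"hand": 0, "x": 0, "y": -0.045, "z": -0.03, "ax": 0, "ay": 0, "az": 0}, {"hand": 0, "x": 0, "y": -0.045, "z": -0.03, "ax": 0, "ay": 0, "az": 0}, {"hand": 0, "x": 0, "y": -0.045, "z": -0.03, "ax": 0, "ay": 0, "az": 0}, {"hand": 0, "x": 0, "y": -0.045, "z": -0.015, "ax": 0, "ay": 0, "az": 0}, {"hand": 0, "x": 0, "y": -0.045, "z": -0.01, "ax": 0, "ay": 0, "az": 0}])

```text
t: 39.05
tool_pos: [0.5792, 0.2014, 0.2396]
orientation: [-2.186, -2.254, 0.003]
force: [-0.7, -0.0, 1.5]
opening: 0.0001
gripper_force: 0.7
```

Request:
carry_out(targets=[{"hand": 0, "x": 0, "y": 0, "z": 0.004, "ax": 0, "ay": 0, "az": 0}, {"hand": 0, "x": 0, "y": 0, "z": 0.007, "ax": 0, "ay": 0, "az": 0}, {"hand": 0, "x": 0, "y": 0, "z": 0.009, "ax": 0, "ay": 0, "az": 0}, {"hand": 0, "x": 0, "y": 0, "z": 0.01, "ax": 0, "ay": 0, "az": 0}, {"hand": 0, "x": 0, "y": 0, "z": 0.01, "ax": 0, "ay": 0, "az": 0}, {"hand": 0, "x": 0, "y": 0, "z": 0.01, "ax": 0, "ay": 0, "az": 0}])

```text
t: 39.8
tool_pos: [0.5794, 0.2016, 0.2341]
orientation: [2.186, 2.256, -0.001]
force: [-11.4, -4.1, 19.6]
opening: 0.0003
gripper_force: 9.9
```

Middle key is hard down at the same height. Now the smallest, 88 mm further.

Request:
carry_out(targets=[{"hand": 0, "x": 0, "y": 0, "z": -0.02, "ax": 0, "ay": 0, "az": 0}, {"hand": 0, "x": 0, "y": 0, "z": -0.035, "ax": 0, "ay": 0, "az": 0}, {"hand": 0, "x": 0, "y": 0.03, "z": -0.035, "ax": 0, "ay": 0, "az": 0}, {"hand": 0, "x": 0, "y": 0.065, "z": -0.035, "ax": 0, "ay": 0, "az": 0}, {"hand": 0, "x": 0, "y": 0.088, "z": -0.035, "ax": 0, "ay": 0, "az": 0}, {"hand": 0, "x": 0, "y": 0.088, "z": -0.035, "ax": 0, "ay": 0, "az": 0}, {"hand": 0, "x": 0, "y": 0.088, "z": -0.02, "ax": 0, "ay": 0, "az": 0}, {"hand": 0, "x": 0, "y": 0.088, "z": -0.013, "ax": 0, "ay": 0, "az": 0}])

```text
t: 40.8
tool_pos: [0.6661, 0.2044, 0.2427]
orientation: [-2.185, -2.255, 0.004]
force: [-1.2, 0.3, 0.1]
opening: -0.0001
gripper_force: 0.0
```

Request:
carry_out(targets=[{"hand": 0, "x": 0, "y": 0, "z": 0.004, "ax": 0, "ay": 0, "az": 0}, {"hand": 0, "x": 0, "y": 0, "z": 0.008, "ax": 0, "ay": 0, "az": 0}, {"hand": 0, "x": 0, "y": 0, "z": 0.011, "ax": 0, "ay": 0, "az": 0}, {"hand": 0, "x": 0, "y": 0, "z": 0.0125, "ax": 0, "ay": 0, "az": 0}, {"hand": 0, "x": 0, "y": 0, "z": 0.0125, "ax": 0, "ay": 0, "az": 0}, {"hand": 0, "x": 0, "y": 0, "z": 0.0125, "ax": 0, "ay": 0, "az": 0}])

```text
t: 41.55
tool_pos: [0.6674, 0.2045, 0.2342]
orientation: [2.187, 2.256, 0.0]
force: [-7.9, -1.5, 13.7]
opening: 0.0004
gripper_force: 6.6
```

Smallest key is hard down. Withdrawing for a final check.

Request:
carry_out(targets=[{"hand": 0, "x": 0, "y": 0, "z": -0.03, "ax": 0, "ay": 0, "az": 0}, {"hand": 0, "x": 0, "y": 0, "z": -0.09, "ax": 0, "ay": 0, "az": 0}, {"hand": 0, "x": 0, "y": -0.03, "z": -0.15, "ax": 0, "ay": 0, "az": 0}, {"hand": 0, "x": -0.06, "y": -0.04, "z": -0.17, "ax": 0, "ay": 0, "az": 0}, {"hand": 0, "x": -0.12, "y": -0.04, "z": -0.17, "ax": 0, "ay": 0, "az": 0}, {"hand": 0, "x": -0.18, "y": -0.04, "z": -0.17, "ax": 0, "ay": 0, "az": 0}, {"hand": 0, "x": -0.22, "y": -0.04, "z": -0.17, "ax": 0, "ay": 0, "az": 0}, {"hand": 0, "x": -0.22, "y": -0.04, "z": -0.17, "ax": 0, "ay": 0, "az": 0}])

```text
t: 42.55
tool_pos: [0.6343, -0.0199, 0.4024]
orientation: [2.191, 2.25, 0.0]
force: [0.2, 0.3, 0.6]
opening: 0.0001
gripper_force: 0.0
```

Request:
carry_out(targets=[{"hand": 0, "x": 0, "y": 0, "z": 0, "ax": 0, "ay": 0, "az": 0}, {"hand": 0, "x": 0, "y": 0, "z": 0, "ax": 0, "ay": 0, "az": 0}, {"hand": 0, "x": 0, "y": 0, "z": 0, "ax": 0, "ay": 0, "az": 0}, {"hand": 0, "x": 0, "y": 0, "z": 0, "ax": 0, "ay": 0, "az": 0}])

```text
t: 43.05
tool_pos: [0.6343, -0.016, 0.4022]
orientation: [-2.185, -2.257, -0.0]
force: [-0.4, 0.1, -0.5]
opening: 0.0004
gripper_force: 0.0
```

```bash
python3 - <<'E'
from h import *
placed([.6315,-.013],'pics/w19.png')
placed([.635,-.123],'pics/w20.png')
p,_=read_camera('side'); c=camera_params('side'); cv2.imwrite('pics/s2.png',p)
hsv=cv2.cvtColor(p,cv2.COLOR_BGR2HSV); H,S,V=[hsv[...,i].astype(int) for i in range(3)]
for u,v,a,k in blobs((H<18)&(S>70)&(V<170)&(V>30),40):
    if 230<u<420 and 150<v<300: print('side',np.round([u,v,a]),'z.061',ray(c,[u,v],.061)[0].round(4))
E
```

```text
43.05 [ 0.6343 -0.016   0.4022] [ 0. -0. -1.]
peat [ 279.6  185.9 1886.5] z.061 [ 0.632  -0.0139  0.061 ] (array([ 0.6319, -0.0143]), np.float64(0.00046))
terra hull 21 (array([ 0.6319, -0.0158]), np.float64(0.00074))
disc (array([ 0.6314, -0.0134]), np.float64(0.00077))
43.1 [ 0.6343 -0.0161  0.4022] [-0.  0. -1.]Traceback (most recent call last):
  File "<stdin>", line 3, in <module>
  File "h.py", line 56, in placed
    b=max(blobs(brown,300),key=lambda b:b[2]); print('peat',np.round(b[:3],1),'z.061',ray(c,b[:2],.061)[0].round(4),ringfit(ray(c,cv2.convexHull(b[3])[:,0],.061),.0235))
ValueError: max() iterable argument is empty
```

Request:
carry_out(targets=[{"hand": 0, "x": -0.05, "y": 0, "z": 0, "ax": 0, "ay": 0, "az": 0}, {"hand": 0, "x": -0.1, "y": 0, "z": 0, "ax": 0, "ay": 0, "az": 0}, {"hand": 0, "x": -0.1, "y": 0, "z": 0, "ax": 0, "ay": 0, "az": 0}, {"hand": 0, "x": -0.1, "y": 0, "z": 0, "ax": 0, "ay": 0, "az": 0}, {"hand": 0, "x": -0.1, "y": 0, "z": 0, "ax": 0, "ay": 0, "az": 0}, {"hand": 0, "x": -0.1, "y": 0, "z": 0, "ax": 0, "ay": 0, "az": 0}])

```text
t: 43.9
tool_pos: [0.6374, -0.1155, 0.4023]
orientation: [2.185, 2.257, 0.0]
force: [0.9, 0.6, -0.4]
opening: 0.0007
gripper_force: 0.0
```

```bash
python3 - <<'E'
from h import *
placed([.635,-.123],'pics/w20.png')
E
```

```text
43.9 [ 0.6374 -0.1155  0.4023] [ 1.e-04  1.e-04 -1.e+00]
peat [ 281.3  191.3 1855. ] z.061 [ 0.637  -0.1188  0.061 ] (array([ 0.637 , -0.1192]), np.float64(0.00041))
terra hull 16 (array([ 0.6361, -0.1227]), np.float64(0.00049))
disc (array([ 0.6349, -0.1232]), np.float64(0.00057))
```

Both saucers are within about 2 mm of their disc centres and both pots are upright. Handing in.

```bash
python3 -c "from plant import robot; print(robot.close_job())"
```

```text
the job is handed in; nothing more can be done
None
```

The job is handed in at about 44 s: both white pots stand upright in their saucers, each within about 3 mm of the centre of its own disc, and the keys were pressed fully down in order from largest to smallest, with two spare saucers left in the dispenser.

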